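# Gauge a model panel, then hold it in the lamp box's slot

## Robot

A 6-joint arm with a two-finger parallel gripper is mounted at the origin on the work surface. World frame = base frame: x ahead of the robot, y to its left, z up, the work surface at z = 0. Lengths are in m, angles in rad, forces in N, time in s.
With the tool pointing down it reaches from about 0.35 to 0.775 m from the base axis. Payload 5.5 kg.
Tool frame: the origin (TCP) lies midway between the tips of the shut fingers; the grasp point (between the pads) lies 19 mm behind it (bot.hold_point_z is the distance from the TCP to the grasp point, in m); x points along the fingers, y is the direction in which the jaws open and shut, and the axes are right-handed (so a half turn about x gives the same grasp; the last joint's range is limited). The gripper opens to 85 mm and grips with 20 to 120 N. Pads are 22 mm wide; open, the fingers measure 114 mm over their backs; the gripper's body (76 mm by 85 mm) begins 54 mm behind the grasp point. The pads swing forward as they close: fully open they stand 13 mm farther back than shut.
Start: joints at [1.093, 0.313, 0.046, 1.304, 0, 1.431], TCP at [0.191, 0.543, 0.231] pointing down, gripper open.
Joint ranges: [-2.76, 2.76], [-0.86, 1.69], [-1.03, 1.26], [-2.2, 2.34], [-1.47, 1.5], [-3.14, 3.14]. Speed limits (rad/s): [2.57, 2.57, 3.14, 3.14, 3.14, 3.14].

## Interface

Orientations are given as [roll, pitch, yaw] about the fixed x, y, z axes, in that order (R = Rz(yaw) Ry(pitch) Rx(roll)).
In Python, from plant import sense, get_image, sign_off, bot gives the robot as it stands.
- The arm moves only by the tool arm_command, never from a script. Its argument "steps" is a list of rows, each an object of numbers: "dx", "dy", "dz": the shift along the tool's x, y, z in cm; "rx", "ry", "rz": the turn, a rotation vector about the tool's x, y, z in degrees; "hand": the opening, from -1 (shut) to 1 (fully open), so that 0 is half open. In form: [{"dx": .., "dy": .., "dz": .., "rx": .., "ry": .., "rz": .., "hand": ..}, ...]. A call has 1 to 12 rows; each row shifts and turns the commanded pose from where the row before left it, along the tool's axes as they then stand; what a row does not reach is not made up. A row lasts 1/8 s, in which the tool goes at most 62.5 mm and 10.7 degrees, less where a joint would pass 70% of its speed; a pose out of reach is approached as far as the arm can. A call is refused whole if a number of a shift passes 6.25 or a number of a turn 10.7, either way. A call with a gripper value outside its range is refused whole. The fingers move at their own pace and stop on an object; "grip_force" is the grip in N (left out, the last holds). Time passes only in rows, so rows that do not move let the fingers close. It gives the time, the measured TCP pose, the force and the opening at its end, in the units of the state.
- sense(): the state, without advancing time (a new reading comes with each control period).
- get_image(name): name is "scene" or "top" or "wrist"; returns a dict with "image" (480x640x3 uint8, red, green, blue), "intrinsics" (3x3 intrinsics, pixels), "dist_coeffs" ([k1, k2, p1, p2, k3] as OpenCV has them; the pictures are not rectified), "R" (3x3) and "t" (3): a world point X has camera coordinates R X + t; the wrist camera has in their place "tool_from_camera" (4x4, takes a point from camera to tool coordinates, whose origin is the TCP and whose axes are the tool frame's). Camera axes: x right, y down, z forward; pixel columns grow to the right and rows downward; lengths in m; the calibration is good to about 2 mm. A picture is of the moment at which its call begins: read the wrist's pose just before it. There is no depth.
- sign_off(): hands the job in, once; it reports no verdict.
The state is a dict: "clock": time; "joint_positions": joint angles; "joint_vel": joint speeds; "effort": joint torques, N m; "ee_pos": TCP position; "orientation": TCP orientation; "contact_force": force on the tool from outside, world axes, zero at the start; "torque": the same for the moment, N m; "gripper_width": finger opening in m.
Only numpy, scipy, OpenCV 4.12 (cv2) and the standard library are available. Lean on these libraries where they do the work, as an engineer would, in place of code of your own. Each camera call takes 0.05 s, during which the arm holds its last target.

## Task

Slide the bench caliper's red-tabbed jaw shut until it bears lightly on the blue panel standing in its rest. Then lift the panel out by its cork grip, pass it foot first down through the slot in the lamp box's roof, and finish while holding it there: still, upright and hanging from the gripper without leaning on the box, more than half of the plate inside and the cork clear above the roof. Leave the jars, tools and boat model where they are.

Things in the scene. Friction and masses are not known exactly. Their poses are not given: they have to be found in the camera images.
- panel_grip (a point): The panel: a blue ribbed plate 50 wide (own x) x 10 thick (own y) x 80 mm tall, with a cork grip block 36 (x) x 22 (y) x 32 mm tall on its upper edge; about 110 g, 112 mm tall in all, standing upright in the caliper's rest, wide side along the caliper's x. This point is the centre of the cork grip, 96 mm above the panel's foot and 16 mm above the plate's upper edge; z is up.
- panel: The same panel; the origin is at the centre of the underside of its foot.
- panel_foot (a point): Centre of the underside of the panel's foot.
- caliper: Grey bench caliper fixed to the table, base 90 (own x) x 240 (own y) x 12 mm; origin under its centre. Jaws close along own y. At own y = +60 mm is the panel's rest (black tray, rim 20 mm above the table, floor 12 mm, 1.5 mm play). Just beyond is the steel fixed jaw, 60 mm tall, all but touching the panel. The sliding jaw comes from -y and meets the plate 28 to 54 mm above the table.
- jaw_tab (a point): Point in the red thumb tab of the sliding jaw, on its centre line, 15 mm below its top. The tab: upright bar 14 (caliper x) x 16 (caliper y) mm, 36 to 106 mm above the table, 75 mm behind (caliper -y) the jaw's measuring face. Move it toward caliper +y to shut the jaws; friction about 1 N, no spring, it stays where left. A push of 5 to 10 N bears well on the panel.
- jaw (a joint): Travel of the sliding jaw in m: 0 = jaws 60 mm apart, growing as they close; gap = 0.060 - value, so it bears on the 10 mm panel at about 0.050.
- lampbox: White lamp box with an amber front, fixed to the table, 160 (own x) x 120 (own y) x 120 mm tall, hollow, inner floor 6 mm up; origin under its centre. The roof is 6 mm thick; the slot in its middle is 54 mm along own x and 14 mm along own y, so the panel's plate passes with 2 mm on every side and its cork grip does not.
- slot (a point): Centre of the slot at the roof's upper face, 120 mm above the table; x along the slot's length, z up.
- paint_pot: Bystander: brown screw-cap paint pot, 36 mm across, 50 mm tall; origin under its middle, on the table.
- thinner: Bystander: grey bottle with a white cap, 44 mm across, 110 mm tall; origin under its middle, on the table.
- yellow_jar: Bystander: amber jar with a yellow lid, 76 mm across, 95 mm tall; origin under its middle, on the table.
- green_jar: Bystander: green glass jar with a metal lid, 72 mm across, 100 mm tall; origin under its middle, on the table.
- brush: Bystander: flat brush lying down, 170 mm long; origin under its middle, on the table.
- driver: Bystander: screwdriver lying down, 150 mm long; origin under its middle, on the table.
- boat: Bystander: white foam block 180 x 90 x 50 mm carrying a half-built grey boat model, 96 mm tall in all; origin under its middle, on the table.
Mind the look-alikes: they are no part of the job. What is shaped like the lampbox but green is not meant. Of the things that look like the panel, the smaller one is meant.

How it is judged:
By the outcome, as a careful person would: the job done as asked, in the order asked, and still so for the second after the job is handed in, while the arm keeps its last pose, push and grip.
It also fails if it takes over 58 s, if anything falls off the work surface, if the arm or the gripper's body presses on something with over 40 N, if the wrist force passes 120 N, or if a joint passes its speed limit or range.

## Working session

There is one attempt and no reset: what is moved stays moved. The work goes in short steps, Python scripts to look and compute and a tool call to move; the robot and the scene stay as the last step left them, time stands still between calls to the robot, and variables do not carry over. Pictures are saved under pics/ and viewed, and the job is handed in when it is done.

Besides the shell and the picture viewer there is one more tool, called by a JSON object that holds its "op" and its "data". arm_command: Moves the arm, as the interface text tells. Its arguments: {"type":"object","properties":{"steps":{"type":"array","items":{"type":"object","properties":{"dx":{"type":"number"},"dy":{"type":"number"},"dz":{"type":"number"},"rx":{"type":"number"},"ry":{"type":"number"},"rz":{"type":"number"},"hand":{"type":"number"}}}},"grip_force":{"type":"number"}},"required":["steps"]}

```bash
ls; mkdir -p pics; python3 - <<'E'
from plant import sense,get_image,bot
import cv2,pickle
print(sense()); print(bot, bot.hold_point_z)
for n in ["scene","top","wrist"]:
    d=get_image(n); cv2.imwrite(f"pics/{n}0.png",d["image"][:,:,::-1]); pickle.dump(d,open(f"pics/{n}0.pkl","wb"))
    print(n,{k:v for k,v in d.items() if k!="image"})
E
```

```text
pics
{'clock': 0.0, 'joint_positions': array([1.09339945e+00, 3.13991065e-01, 4.49803841e-02, 1.30362031e+00,
       1.28480034e-05, 1.43119546e+00]), 'joint_vel': array([ 0.00177418,  0.00060813,  0.0009015 , -0.00027232, -0.00191596,
        0.00181069]), 'effort': array([-6.10311963e-04, -4.80616379e+01,  2.98539448e+01,  1.92022260e-02,
       -2.31421045e-04,  1.30131980e-06]), 'ee_pos': array([0.1903251 , 0.542038  , 0.23041477]), 'orientation': array([-1.71739998,  1.56896162, -2.055196  ]), 'contact_force': array([ 0.3013177 , -0.65019838,  0.06679639]), 'torque': array([-0.03503522, -0.04107939,  0.02054948]), 'gripper_width': 0.0854198383897629}
<Robot object at 0x7f8d69fbfa10> 0.0187
scene {'intrinsics': array([[580.04050737,   0.        , 319.25259419],
       [  0.        , 580.04050737, 241.29560447],
       [  0.        ,   0.        ,   1.        ]]), 'dist_coeffs': array([0.02308836, 0.        , 0.        , 0.        , 0.        ]), 'R': array([[ 0.83863236,  0.54465792, -0.00659706],
       [ 0.4435883 , -0.68993982, -0.57202488],
       [-0.31610945,  0.476792
[... 463 characters left out ...]
923277, -0.98768633]]), 't': array([0.00981648, 0.5094371 , 1.47656752])}
wrist {'intrinsics': array([[386.07652167,   0.        , 321.46060521],
       [  0.        , 386.07652167, 234.15963136],
       [  0.        ,   0.        ,   1.        ]]), 'dist_coeffs': array([-0.08099159,  0.        ,  0.        ,  0.        ,  0.        ]), 'tool_from_camera': array([[ 8.63625432e-04, -3.15662389e-01,  9.48871177e-01,
        -1.43592554e-01],
       [ 9.99998469e-01,  1.71667410e-03, -3.39070963e-04,
         1.51591010e-03],
       [-1.52187062e-03,  9.48870017e-01,  3.15663388e-01,
        -8.18812051e-02],
       [ 0.00000000e+00,  0.00000000e+00,  0.00000000e+00,
         1.00000000e+00]])}
```

View pics/scene0.png

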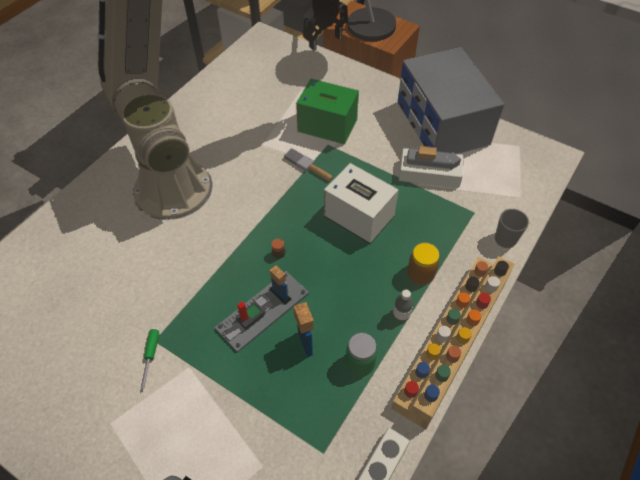

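View pics/top0.png

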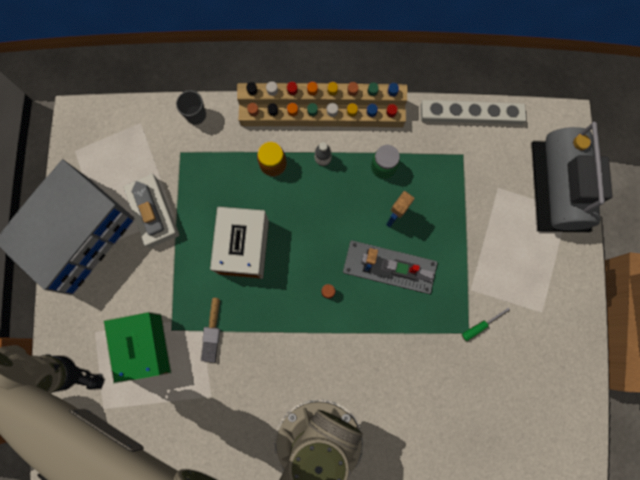

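View pics/wrist0.png

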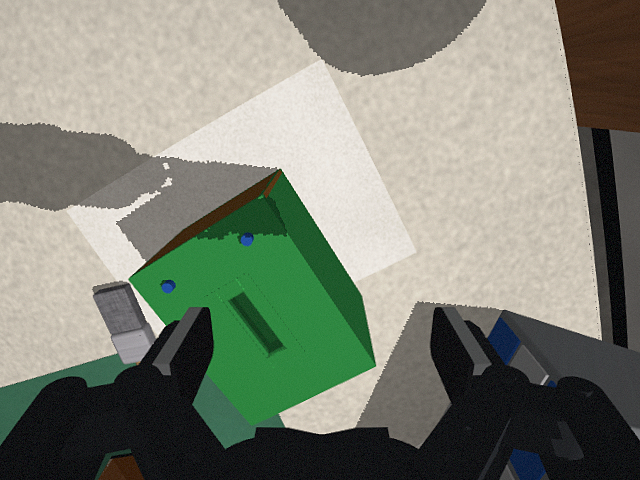

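The scene shows the caliper at about (262,310) with its red tab, and the white lamp box at (360,200). The panel is in the rest at (279,285), and the larger look-alike stands free at (304,330). I'll zoom in to measure.

```bash
cat > h.py <<'E'
import numpy as np,cv2,pickle
def pix2world(d,uv,z):
    K,D=d["intrinsics"],d["dist_coeffs"]
    n=cv2.undistortPoints(np.array(uv,float).reshape(-1,1,2),K,D).reshape(-1,2)
    r=np.c_[n,np.ones(len(n))]@d["R"]; c=-d["R"].T@d["t"]
    z=np.broadcast_to(z,(len(n),))
    s=(z-c[2])/r[:,2]
    return c+s[:,None]*r
def proj(d,X):
    X=np.array(X,float).reshape(-1,3)
    return cv2.projectPoints(X,cv2.Rodrigues(d["R"])[0],d["t"],d["intrinsics"],d["dist_coeffs"])[0].reshape(-1,2)
def Rrpy(o):
    from scipy.spatial.transform import Rotation as Ro
    return Ro.from_euler('xyz',o).as_matrix()
def wristcam(d,s):
    T=np.eye(4);T[:3,:3]=Rrpy(s["orientation"]);T[:3,3]=s["ee_pos"]
    W=np.linalg.inv(T@d["tool_from_camera"])
    d=dict(d);d["R"]=W[:3,:3];d["t"]=W[:3,3];return d
E
python3 - <<'E'
import pickle,cv2
for n,(x0,y0,x1,y1) in {"scene":(200,140,410,370),"top":(200,190,450,310)}.items():
    im=pickle.load(open(f"pics/{n}0.pkl","rb"))["image"][y0:y1,x0:x1,::-1]
    f=800//(x1-x0) if n=="top" else 2.6
    cv2.imwrite(f"pics/{n}0z.png",cv2.resize(im,None,fx=f,fy=f,interpolation=cv2.INTER_CUBIC))
    print(f)
E
```

```text
2.6
3
```

View pics/scene0z.png

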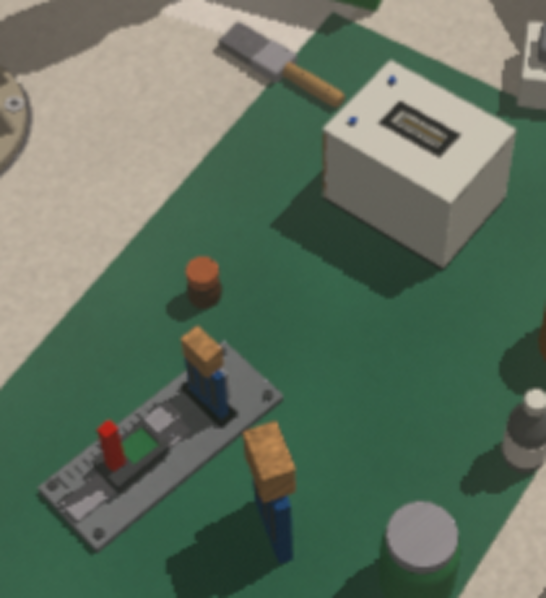

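View pics/top0z.png

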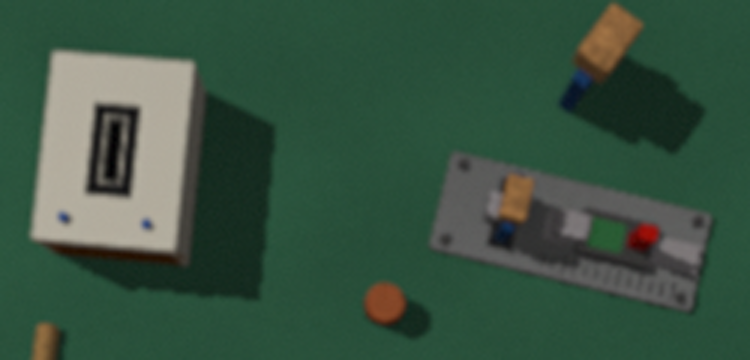

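```bash
python3 - <<'E'
from h import *
t=pickle.load(open("pics/top0.pkl","rb")); s=pickle.load(open("pics/scene0.pkl","rb"))
T=lambda a:np.array(a,float)/3+[200,190]
S=lambda a:np.array(a,float)/2.6+[200,140]
def rep(n,P):
    P=np.array(P)[:,:2]; print(n,"c",P.mean(0).round(4),"edges",[round(float(np.linalg.norm(P[i]-P[i-1])),4) for i in range(len(P))],
     [round(float(np.degrees(np.arctan2(*(P[i]-P[i-1])[::-1]))),1) for i in range(len(P))])
rep("cal top",pix2world(t,T([(455,152),(711,214),(690,311),(430,247)]),.012))
rep("cal scn",pix2world(s,S([(223,343),(283,398),(97,551),(39,491)]),.012))
rep("box top",pix2world(t,T([(52,50),(195,62),(180,251),(33,239)]),.12))
rep("box scn",pix2world(s,S([(390,60),(516,130),(447,203),(324,130)]),.12))
print("slot top",pix2world(t,T([(113,150)]),.12)); print("slot scn",pix2world(s,S([(421,128)]),.12))
print("slot ends top",pix2world(t,T([(120,106),(106,193)]),.12))
print("cork top",pix2world(t,T([(519,188)]),.124),"scn",pix2world(s,S([(203,343)]),.124))
print("tab top",pix2world(t,T([(650,232)]),.106),"scn",pix2world(s,S([(107,425)]),.106))
print("big cork",pix2world(t,T([(615,30)]),.16), pix2world(t,T([(572,102)]),.0))
print("pot",pix2world(t,T([(385,300)]),.05))
E
```

```text
cal top c [ 0.4635 -0.1873] edges [0.0884, 0.2359, 0.0894, 0.2378] [-14.6, -103.3, 166.6, 76.4]
cal scn c [ 0.4718 -0.1905] edges [0.2377, 0.0894, 0.2368, 0.0866] [77.2, -13.2, -103.5, 167.3]
box top c [0.5153 0.2062] edges [0.1611, 0.122, 0.1599, 0.1233] [-3.6, -94.7, 176.8, 85.9]
box scn c [0.5203 0.2055] edges [0.1201, 0.1603, 0.1209, 0.1548] [86.7, -4.7, -95.9, 175.1]
slot top [[0.51498622 0.20757715 0.12      ]]
slot scn [[0.52123094 0.20854631 0.12      ]]
slot ends top [[0.55242117 0.20283245 0.12      ]
 [0.47868929 0.21235673 0.12      ]]
cork top [[ 0.48490746 -0.13008014  0.124     ]] scn [[ 0.4845677  -0.12868559  0.124     ]]
tab top [[ 0.45118895 -0.24152227  0.106     ]] scn [[ 0.45433774 -0.23947265  0.106     ]]
big cork [[ 0.61103099 -0.20685359  0.16      ]] [[ 0.58275754 -0.19030934  0.        ]]
pot [[ 0.39769824 -0.02087431  0.05      ]]
```

```bash
cat >> h.py <<'E'
# target orientation: tool x down, tool y = (sgn) along heading ang (deg) in world
def Rt(ang,sgn=1):
    a=np.radians(ang); x=np.array([0,0,-1.]); y=sgn*np.array([np.cos(a),np.sin(a),0]); return np.c_[x,y,np.cross(x,y)]
def need(s,p=None,R=None):
    from scipy.spatial.transform import Rotation as Ro
    R0=Rrpy(s["orientation"]); 
    if p is not None: print("shift tool cm",(R0.T@(np.array(p)-s["ee_pos"])*100).round(2))
    if R is not None:
        print("turn tool deg",np.degrees(Ro.from_matrix(R0.T@R).as_rotvec()).round(2))
        if p is not None: print("shift in target axes",(R.T@(np.array(p)-s["ee_pos"])*100).round(2))
def st(s):
    print("t",round(s["clock"],2),"p",s["ee_pos"].round(4),"F",s["contact_force"].round(2),"w",round(s["gripper_width"],4),"J",s["joint_positions"].round(3))
E
python3 - <<'E'
from h import *
from plant import sense
s=sense(); st(s); print(Rrpy(s["orientation"]).round(3))
for sg in (1,-1): need(s,[.4447,-.283,.2],Rt(76.7,sg))
E
```

```text
t 0.15 p [0.1904 0.5422 0.2306] F [ 0.27 -0.22  1.34] w 0.0852 J [1.093 0.314 0.045 1.304 0.    1.431]
[[-0.001  0.331  0.943]
 [-0.001  0.943 -0.331]
 [-1.    -0.001 -0.   ]]
shift tool cm [  3.15 -69.42  51.34]
turn tool deg [-6.05 -0.02  0.08]
shift in target axes [  3.06 -74.45  43.73]
shift tool cm [  3.15 -69.42  51.34]
turn tool deg [1.7395e+02 1.2000e-01 2.0000e-02]
shift in target axes [  3.06  74.45 -43.73]
```

{"op": "arm_command", "data": {"steps": [{"dz": 2,"rx": -3,"hand": -1},{"dz": 4,"dy": -1,"rx": -3,"hand": -1},{"dz": 4,"dy": -3,"hand": -1},{"dz": 4,"dy": -4,"hand": -1},{"dz": 4,"dy": -4,"hand": -1},{"dz": 4,"dy": -4,"hand": -1},{"dz": 4,"dy": -4,"hand": -1},{"dz": 4,"dy": -4,"hand": -1},{"dz": 2,"dy": -5,"hand": -1},{"dz": 1,"dy": -5,"hand": -1},{"dz": 1,"dy": -5,"hand": -1},{"dz": 1,"dy": -5,"hand": -1}], "grip_force": 40}}

```text
schema error: expected keys dx, dy, dz, rx, ry, rz, hand
```

{"op": "arm_command", "data": {"steps": [{"dx": 0,"dy": 0,"dz": 2,"rx": -3,"ry": 0,"rz": 0,"hand": -1},{"dx": 0,"dy": -1,"dz": 4,"rx": -3,"ry": 0,"rz": 0,"hand": -1},{"dx": 0,"dy": -3,"dz": 4,"rx": 0,"ry": 0,"rz": 0,"hand": -1},{"dx": 0,"dy": -4,"dz": 4,"rx": 0,"ry": 0,"rz": 0,"hand": -1},{"dx": 0,"dy": -4,"dz": 4,"rx": 0,"ry": 0,"rz": 0,"hand": -1},{"dx": 0,"dy": -4,"dz": 4,"rx": 0,"ry": 0,"rz": 0,"hand": -1},{"dx": 0,"dy": -4,"dz": 4,"rx": 0,"ry": 0,"rz": 0,"hand": -1},{"dx": 0,"dy": -4,"dz": 4,"rx": 0,"ry": 0,"rz": 0,"hand": -1},{"dx": 0,"dy": -5,"dz": 2,"rx": 0,"ry": 0,"rz": 0,"hand": -1},{"dx": 0,"dy": -5,"dz": 1,"rx": 0,"ry": 0,"rz": 0,"hand": -1},{"dx": 0,"dy": -5,"dz": 1,"rx": 0,"ry": 0,"rz": 0,"hand": -1},{"dx": 0,"dy": -5,"dz": 1,"rx": 0,"ry": 0,"rz": 0,"hand": -1}], "grip_force": 40}}

```text
clock: 1.65
ee_pos: [0.4275, 0.0281, 0.2312]
orientation: [1.669, 1.571, 1.436]
contact_force: [0.9, -0.5, -0.2]
gripper_width: -0.0002
```

```bash
python3 - <<'E'
from h import *
from plant import sense,get_image
s=sense(); st(s); need(s,[.4447,-.283,.2],Rt(76.7))
d=get_image("wrist"); cv2.imwrite("pics/w1.png",d["image"][:,:,::-1]); pickle.dump((d,s),open("pics/w1.pkl","wb"))
E
```

```text
t 1.65 p [0.4275 0.0281 0.2312] F [ 0.86 -0.47 -0.21] w -0.0002 J [-0.122  0.03  -0.299  1.242  0.     0.111]
shift tool cm [  3.11 -29.88   8.86]
turn tool deg [-0.05 -0.   -0.01]
shift in target axes [  3.12 -29.88   8.83]
```

View pics/w1.png

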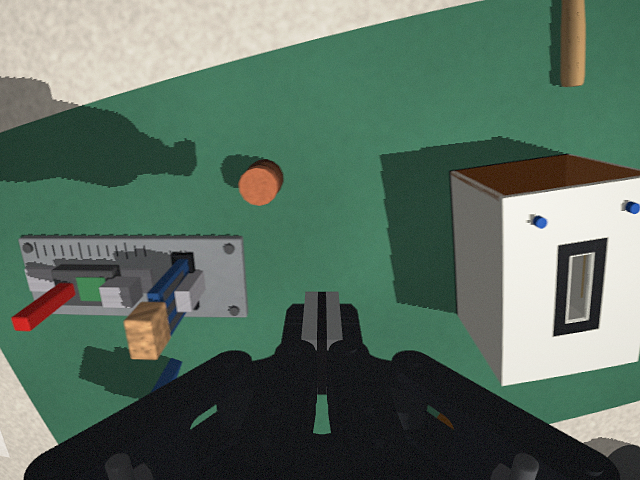

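The wrist view shows the caliper at left, with the red tab top at (22,322) and the cork top at about (146,340). The lamp box slot is at right, around (580,287). I'll measure these from this view.

```bash
python3 - <<'E'
from h import *
d,s=pickle.load(open("pics/w1.pkl","rb")); im=d["image"][:,:,::-1]
w=wristcam(d,s)
def rep(n,P):
    P=np.array(P)[:,:2]; print(n,"c",P.mean(0).round(4),"edges",[round(float(np.linalg.norm(P[i]-P[i-1])),4) for i in range(len(P))],
     [round(float(np.degrees(np.arctan2(*(P[i]-P[i-1])[::-1]))),1) for i in range(len(P))])
rep("cal",pix2world(w,[(20,235),(243,238),(246,316),(25,320)],.012))
print("slot",pix2world(w,[(580,287)],.12))
cv2.imwrite("pics/w1a.png",cv2.resize(im[220:390,0:260],None,fx=3,fy=3,interpolation=cv2.INTER_CUBIC))
cv2.imwrite("pics/w1b.png",cv2.resize(im[150:400,440:640],None,fx=2.4,fy=2.4,interpolation=cv2.INTER_CUBIC))
E
```

```text
cal c [ 0.4679 -0.1891] edges [0.1047, 0.2382, 0.0886, 0.2578] [154.6, 76.0, -15.1, -100.9]
slot [[0.51705513 0.21068358 0.12      ]]
```

View pics/w1a.png

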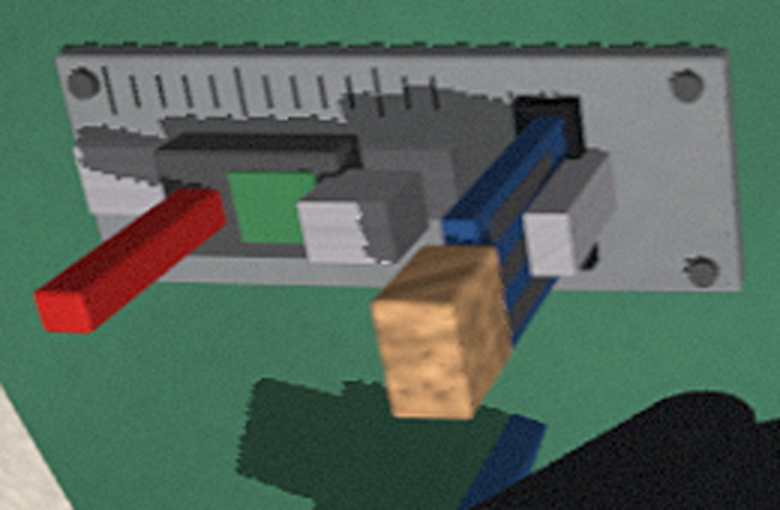

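View pics/w1b.png

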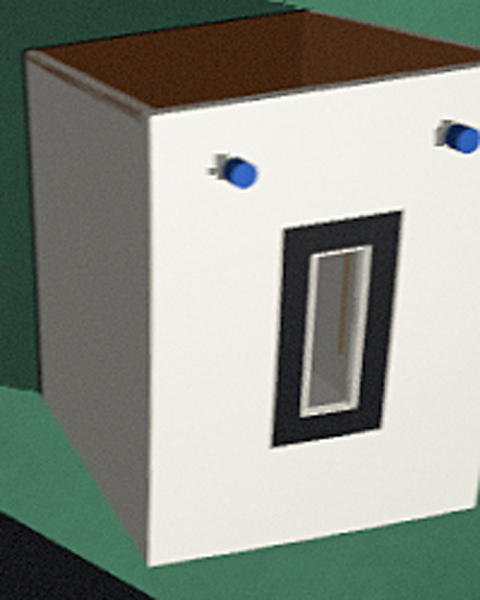

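```bash
python3 - <<'E'
from h import *
d,s=pickle.load(open("pics/w1.pkl","rb")); w=wristcam(d,s)
A=lambda a:(np.array(a,float))/3+[0,220]
B=lambda a:(np.array(a,float))/2.4+[440,150]
def rep(n,P):
    P=np.array(P)[:,:2]; print(n,"c",P.mean(0).round(4),"edges",[round(float(np.linalg.norm(P[i]-P[i-1])),4) for i in range(len(P))],
     [round(float(np.degrees(np.arctan2(*(P[i]-P[i-1])[::-1]))),1) for i in range(len(P))])
rep("slot outer",pix2world(w,B([(308,256),(372,245),(362,405),(302,418)]),.12))
rep("frame",pix2world(w,B([(286,228),(403,210),(381,429),(272,447)]),.12))
rep("cork top",pix2world(w,A([(374,304),(453,305),(473,419),(393,416)]),.124))
rep("tab top",pix2world(w,A([(37,293),(77,296),(92,332),(48,330)]),.106))
rep("fixjaw top",pix2world(w,A([(524,213),(580,213),(573,276),(530,274)]),.06))
rep("slide jaw top",pix2world(w,A([(299,202),(354,203),(362,263),(306,261)]),.054))
P=pix2world(w,A([(58,57),(726,52),(742,291)]),.012);print(P.round(4)); print((P[0]+P[2])/2,[np.degrees(np.arctan2(*(P[1]-P[0])[[1,0]])),np.degrees(np.arctan2(*(P[1]-P[2])[[1,0]]))])
E
```

```text
slot outer c [0.5189 0.2108] edges [0.0583, 0.0209, 0.0575, 0.0209] [177.4, 86.3, -2.6, -91.5]
frame c [0.5188 0.2108] edges [0.0781, 0.038, 0.0783, 0.0385] [175.4, 85.4, -4.2, -94.9]
cork top c [ 0.4822 -0.1269] edges [0.0341, 0.0209, 0.0345, 0.0219] [164.8, 77.2, -13.5, -103.9]
tab top c [ 0.4554 -0.2397] edges [0.0121, 0.0127, 0.0117, 0.0142] [166.2, 74.6, -6.3, -103.4]
fixjaw top c [ 0.4848 -0.1146] edges [0.0212, 0.0175, 0.0224, 0.0136] [164.4, 77.3, -25.5, -105.4]
slide jaw top c [ 0.4679 -0.1873] edges [0.0212, 0.0183, 0.0214, 0.0189] [161.6, 76.5, -16.6, -104.3]
[[ 0.398  -0.2906  0.012 ]
 [ 0.4508 -0.0572  0.012 ]
 [ 0.5387 -0.0784  0.012 ]]
[ 0.46834378 -0.18449912  0.012     ] [np.float64(77.24430390612854), np.float64(166.45396377561875)]
```

{"op": "arm_command", "data": {"steps": [{"dx": 0,"dy": -3.7,"dz": 1.1,"rx": 0,"ry": 0,"rz": 0,"hand": -1},{"dx": 0,"dy": -3.7,"dz": 1.1,"rx": 0,"ry": 0,"rz": 0,"hand": -1},{"dx": 0,"dy": -3.7,"dz": 1.1,"rx": 0,"ry": 0,"rz": 0,"hand": -1},{"dx": 0,"dy": -3.7,"dz": 1.1,"rx": 0,"ry": 0,"rz": 0,"hand": -1},{"dx": 0,"dy": -3.7,"dz": 1.1,"rx": 0,"ry": 0,"rz": 0,"hand": -1},{"dx": 0,"dy": -3.7,"dz": 1.1,"rx": 0,"ry": 0,"rz": 0,"hand": -1},{"dx": 0,"dy": -3.7,"dz": 1.1,"rx": 0,"ry": 0,"rz": 0,"hand": -1},{"dx": 0,"dy": -3.7,"dz": 1.1,"rx": 0,"ry": 0,"rz": 0,"hand": -1},{"dx": 3,"dy": 0,"dz": 0,"rx": 0,"ry": 0,"rz": 0,"hand": -1},{"dx": 3,"dy": 0,"dz": 0,"rx": 0,"ry": 0,"rz": 0,"hand": -1}]}}

```text
clock: 2.95
ee_pos: [0.4451, -0.2794, 0.1704]
orientation: [0.052, 1.571, -0.182]
contact_force: [-0.5, 0.1, 0.1]
gripper_width: -0.0004
```

```bash
python3 - <<'E'
from h import *
from plant import sense,get_image
s=sense(); st(s); need(s,[.445,-.280,.08],Rt(76.8))
d=get_image("wrist"); cv2.imwrite("pics/w2.png",d["image"][:,:,::-1]); pickle.dump((d,s),open("pics/w2.pkl","wb"))
E
```

```text
t 2.95 p [ 0.4451 -0.2794  0.1704] F [-0.45  0.09  0.08] w -0.0004 J [-0.713  0.244 -0.198  1.128  0.    -0.479]
shift tool cm [ 9.04 -0.06  0.  ]
turn tool deg [-0.23  0.02 -0.  ]
shift in target axes [ 9.04 -0.06  0.01]
```

View pics/w2.png

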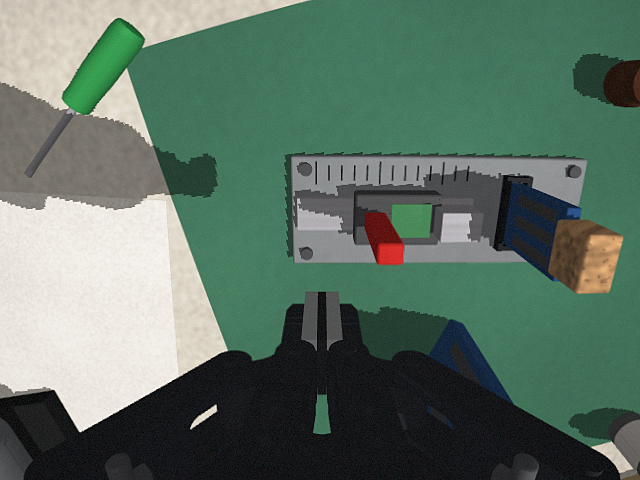

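The tab top is at about (389,257), to the right of the shut fingers at (321,293). I'll check its offset and then descend.

```bash
python3 - <<'E'
from h import *
d,s=pickle.load(open("pics/w2.pkl","rb")); w=wristcam(d,s)
P=pix2world(w,[(374,246),(400,243),(403,262),(377,264)],.106); print(P.round(4),P.mean(0))
R=Rrpy(s["orientation"]); print(((P-s["ee_pos"])@R*100).round(2))
im=d["image"][:,:,::-1]; cv2.imwrite("pics/w2a.png",cv2.resize(im[190:300,280:440],None,fx=5,fy=5,interpolation=cv2.INTER_CUBIC))
E
```

```text
[[ 0.4472 -0.2473  0.106 ]
 [ 0.4488 -0.2324  0.106 ]
 [ 0.4609 -0.2326  0.106 ]
 [ 0.4586 -0.2477  0.106 ]] [ 0.45386578 -0.23999526  0.106     ]
[[ 6.44  3.17 -0.54]
 [ 6.44  4.66 -0.73]
 [ 6.44  4.92  0.45]
 [ 6.44  3.4   0.57]]
```

View pics/w2a.png

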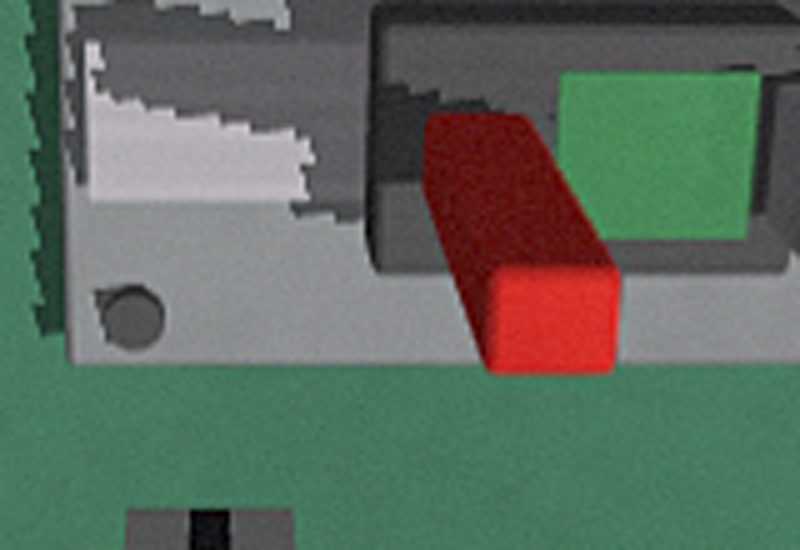

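{"op": "arm_command", "data": {"steps": [{"dx": 3,"dy": 0,"dz": 0,"rx": 0,"ry": 0,"rz": 0,"hand": -1},{"dx": 3,"dy": 0,"dz": 0,"rx": 0,"ry": 0,"rz": 0,"hand": -1},{"dx": 2.5,"dy": 0,"dz": 0,"rx": 0,"ry": 0,"rz": 0,"hand": -1},{"dx": 0,"dy": 0,"dz": 0,"rx": 0,"ry": 0,"rz": 0,"hand": -1}]}}

```text
clock: 3.5
ee_pos: [0.4438, -0.2774, 0.0848]
orientation: [2.646, 1.566, 2.413]
contact_force: [0.0, 0.5, 0.4]
gripper_width: -0.0
```

```bash
python3 - <<'E'
from h import *
from plant import sense,get_image
s=sense(); st(s)
d=get_image("wrist"); cv2.imwrite("pics/w3.png",d["image"][:,:,::-1]); pickle.dump((d,s),open("pics/w3.pkl","wb"))
E
```

```text
t 3.5 p [ 0.4438 -0.2774  0.0848] F [0.05 0.5  0.36] w -0.0 J [-0.712  0.31  -0.334  0.931  0.    -0.479]
```

View pics/w3.png

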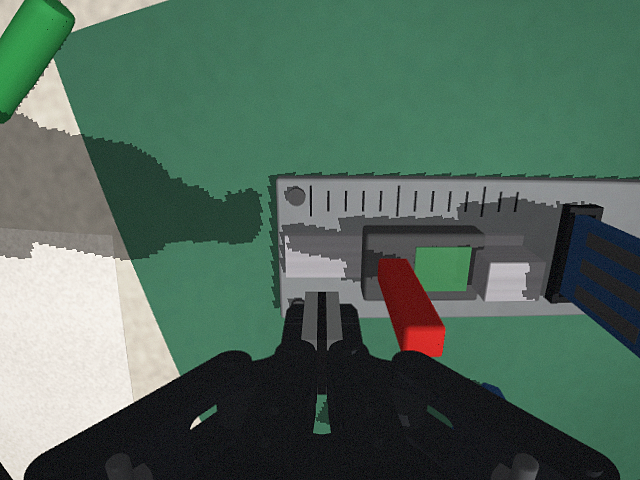

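{"op": "arm_command", "data": {"steps": [{"dx": 0,"dy": 0.5,"dz": 0,"rx": 0,"ry": 0,"rz": 0,"hand": -1},{"dx": 0,"dy": 0.5,"dz": 0,"rx": 0,"ry": 0,"rz": 0,"hand": -1},{"dx": 0,"dy": 0.5,"dz": 0,"rx": 0,"ry": 0,"rz": 0,"hand": -1},{"dx": 0,"dy": 0.5,"dz": 0,"rx": 0,"ry": 0,"rz": 0,"hand": -1},{"dx": 0,"dy": 0.5,"dz": 0,"rx": 0,"ry": 0,"rz": 0,"hand": -1},{"dx": 0,"dy": 0.5,"dz": 0,"rx": 0,"ry": 0,"rz": 0,"hand": -1},{"dx": 0,"dy": 0.5,"dz": 0,"rx": 0,"ry": 0,"rz": 0,"hand": -1},{"dx": 0,"dy": 0.5,"dz": 0,"rx": 0,"ry": 0,"rz": 0,"hand": -1}]}}

```text
clock: 4.55
ee_pos: [0.4545, -0.2394, 0.0863]
orientation: [0.005, 1.571, -0.228]
contact_force: [0.3, -1.7, 0.5]
gripper_width: 0.0001
```

```bash
python3 - <<'E'
from h import *
from plant import sense,get_image
s=sense(); st(s); R=Rrpy(s["orientation"]); print("Ftool",R.T@s["contact_force"])
d=get_image("wrist"); cv2.imwrite("pics/w4.png",d["image"][:,:,::-1]); pickle.dump((d,s),open("pics/w4.pkl","wb"))
s=sense(); st(s)
E
```

```text
t 4.55 p [ 0.4545 -0.2394  0.0863] F [ 0.26 -1.69  0.52] w 0.0001 J [-0.641  0.289 -0.361  0.921  0.    -0.408]
Ftool [-0.52145578 -1.58690129  0.6480905 ]
t 4.6 p [ 0.4545 -0.2388  0.0862] F [ 0.57 -0.08 -0.35] w -0.0003 J [-0.641  0.288 -0.361  0.922  0.001 -0.408]
```

View pics/w4.png

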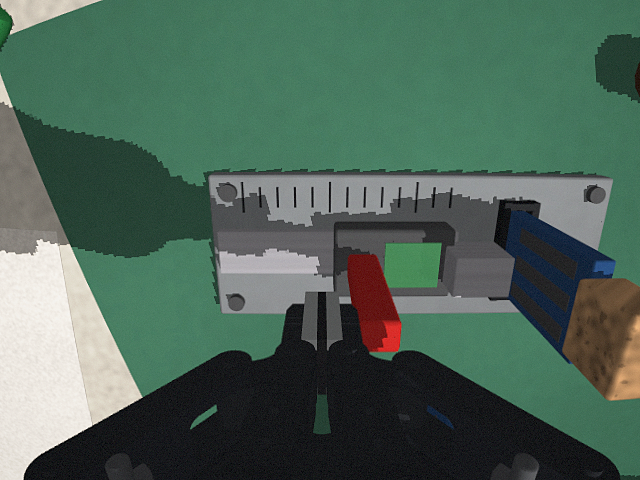

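```bash
python3 - <<'E'
from h import *
d,s=pickle.load(open("pics/w4.pkl","rb")); w=wristcam(d,s)
P=pix2world(w,[(398,320),(401,349),(367,351)],.106); R=Rrpy(s["orientation"]); print(((P-s["ee_pos"])@R*100).round(2))
Q=pix2world(w,[(452,298),(511,296),(516,255)],.054); print(((Q-s["ee_pos"])@R*100).round(2))
u=np.array([.2284,.9736]); print("own y of pts",[(p[:2]-[.467,-.188])@u for p in np.r_[P,Q]], "tcp",(s["ee_pos"][:2]-[.467,-.188])@u)
E
```

```text
[[-1.97  2.98 -0.73]
 [-1.97  3.18  0.54]
 [-1.97  1.89  0.62]]
[[ 3.23  6.87  1.13]
 [ 3.23 10.    1.04]
 [ 3.23  9.88 -1.24]]
own y of pts [np.float64(-0.02316079753488881), np.float64(-0.0211334948150412), np.float64(-0.03405461505920719), np.float64(0.01574344276955766), np.float64(0.04703779600164152), np.float64(0.04585166686546545)] tcp -0.05294078443181719
```

{"op": "arm_command", "data": {"steps": [{"dx": 0,"dy": 0.3,"dz": 0,"rx": 0,"ry": 0,"rz": 0,"hand": -1},{"dx": 0,"dy": 0.2,"dz": 0,"rx": 0,"ry": 0,"rz": 0,"hand": -1},{"dx": 0,"dy": 0.1,"dz": 0,"rx": 0,"ry": 0,"rz": 0,"hand": -1},{"dx": 0,"dy": 0.0,"dz": 0,"rx": 0,"ry": 0,"rz": 0,"hand": -1}]}}

```text
clock: 5.1
ee_pos: [0.4557, -0.2336, 0.0862]
orientation: [2.039, 1.57, 1.806]
contact_force: [-0.4, 0.2, 0.2]
gripper_width: -0.0002
```

```bash
cat >> h.py <<'E'
def ft():
    from plant import sense
    s=sense(); R=Rrpy(s["orientation"]); st(s); print("Ftool",(R.T@s["contact_force"]).round(2),"own y tcp",round(float((s["ee_pos"][:2]-[.467,-.188])@np.array([.2284,.9736])),4)); return s
E
python3 -c "
from h import *;ft()"
```

```text
t 5.1 p [ 0.4557 -0.2336  0.0862] F [-0.4   0.25  0.18] w -0.0002 J [-0.631  0.286 -0.364  0.921  0.    -0.398]
Ftool [-0.18  0.15 -0.45] own y tcp -0.047
```

{"op": "arm_command", "data": {"steps": [{"dx": 0,"dy": 0.1,"dz": 0,"rx": 0,"ry": 0,"rz": 0,"hand": -1},{"dx": 0,"dy": 0.0,"dz": 0,"rx": 0,"ry": 0,"rz": 0,"hand": -1}]}}

```text
clock: 5.35
ee_pos: [0.4559, -0.2328, 0.0862]
orientation: [2.347, 1.571, 2.114]
contact_force: [0.2, -0.1, 0.4]
gripper_width: -0.0002
```

```bash
python3 -c "
from h import *;s=ft()
from plant import get_image
d=get_image('wrist'); im=d['image'][:,:,::-1]
cv2.imwrite('pics/w5.png',cv2.resize(im[180:400,320:640],None,fx=2.4,fy=2.4,interpolation=cv2.INTER_CUBIC))
d=get_image('wrist');ft()"
```

```text
t 5.35 p [ 0.4559 -0.2328  0.0862] F [ 0.2  -0.12  0.37] w -0.0002 J [-0.629  0.286 -0.365  0.92   0.    -0.396]
Ftool [-0.37 -0.07  0.22] own y tcp -0.0462
t 5.45 p [ 0.4559 -0.2328  0.0862] F [-0.01 -0.59 -0.46] w 0.0 J [-0.629  0.286 -0.365  0.921  0.    -0.396]
Ftool [ 0.46 -0.58  0.13] own y tcp -0.0462
```

View pics/w5.png

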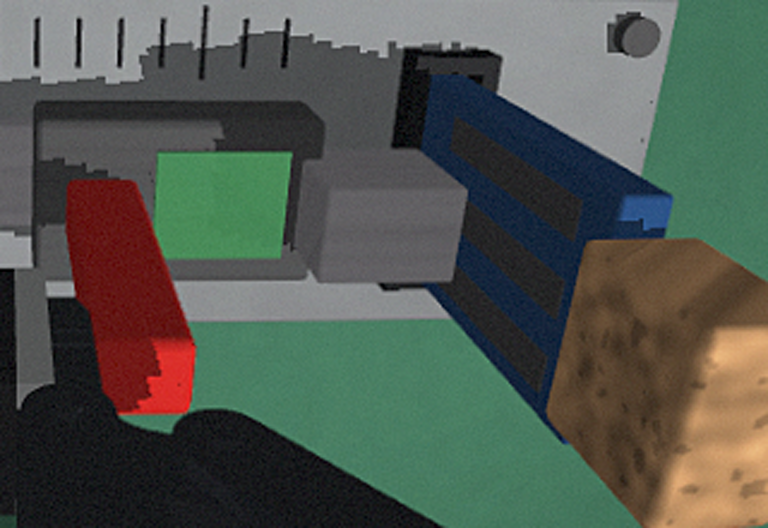

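{"op": "arm_command", "data": {"steps": [{"dx": 0,"dy": 0.05,"dz": 0,"rx": 0,"ry": 0,"rz": 0,"hand": -1},{"dx": 0,"dy": 0.05,"dz": 0,"rx": 0,"ry": 0,"rz": 0,"hand": -1},{"dx": 0,"dy": 0.0,"dz": 0,"rx": 0,"ry": 0,"rz": 0,"hand": -1}]}}

```text
clock: 5.82
ee_pos: [0.4561, -0.2318, 0.0862]
orientation: [2.483, 1.571, 2.25]
contact_force: [-0.7, -0.2, -0.3]
gripper_width: 0.0
```

```bash
python3 -c "
from h import *;s=ft()"
```

```text
t 5.83 p [ 0.4561 -0.2318  0.0862] F [-0.66 -0.22 -0.33] w 0.0 J [-0.627  0.285 -0.365  0.92   0.    -0.394]
Ftool [ 0.33 -0.37 -0.6 ] own y tcp -0.0451
```

{"op": "arm_command", "data": {"steps": [{"dx": 0,"dy": 0.05,"dz": 0,"rx": 0,"ry": 0,"rz": 0,"hand": -1},{"dx": 0,"dy": 0.05,"dz": 0,"rx": 0,"ry": 0,"rz": 0,"hand": -1},{"dx": 0,"dy": 0.0,"dz": 0,"rx": 0,"ry": 0,"rz": 0,"hand": -1}]}}

```text
clock: 6.2
ee_pos: [0.4564, -0.2308, 0.0862]
orientation: [2.137, 1.571, 1.904]
contact_force: [-0.4, -0.8, 0.3]
gripper_width: 0.0003
```

```bash
python3 -c "
from h import *;s=ft()"
```

```text
t 6.2 p [ 0.4564 -0.2308  0.0862] F [-0.35 -0.77  0.34] w 0.0003 J [-0.625  0.285 -0.366  0.92   0.    -0.392]
Ftool [-0.34 -0.83 -0.16] own y tcp -0.0441
```

{"op": "arm_command", "data": {"steps": [{"dx": 0,"dy": 0.05,"dz": 0,"rx": 0,"ry": 0,"rz": 0,"hand": -1},{"dx": 0,"dy": 0.05,"dz": 0,"rx": 0,"ry": 0,"rz": 0,"hand": -1}]}}

```text
clock: 6.45
ee_pos: [0.4566, -0.2299, 0.0862]
orientation: [2.6, 1.571, 2.367]
contact_force: [-0.6, -0.6, -0.5]
gripper_width: -0.0003
```

{"op": "arm_command", "data": {"steps": [{"dx": 0,"dy": 0.05,"dz": 0,"rx": 0,"ry": 0,"rz": 0,"hand": -1}]}}

```text
clock: 6.58
ee_pos: [0.4568, -0.2295, 0.0863]
orientation: [2.238, 1.571, 2.005]
contact_force: [-0.9, -0.6, -0.2]
gripper_width: -0.0
```

{"op": "arm_command", "data": {"steps": [{"dx": 0,"dy": 0.05,"dz": 0,"rx": 0,"ry": 0,"rz": 0,"hand": -1}]}}

```text
clock: 6.7
ee_pos: [0.4569, -0.2289, 0.0862]
orientation: [2.213, 1.571, 1.98]
contact_force: [-1.1, -1.2, -0.8]
gripper_width: 0.0004
```

```bash
python3 -c "
from h import *;s=ft()"
```

```text
t 6.7 p [ 0.4569 -0.2289  0.0862] F [-1.12 -1.2  -0.83] w 0.0004 J [-0.622  0.284 -0.367  0.92   0.    -0.389]
Ftool [ 0.83 -1.43 -0.81] own y tcp -0.0422
```

```bash
python3 -c "
from h import *;s=ft()
from plant import get_image
d=get_image('wrist'); im=d['image'][:,:,::-1]
cv2.imwrite('pics/w6.png',cv2.resize(im[180:400,320:640],None,fx=2.4,fy=2.4,interpolation=cv2.INTER_CUBIC))
ft()"
```

```text
t 6.7 p [ 0.4569 -0.2289  0.0862] F [-1.12 -1.2  -0.83] w 0.0004 J [-0.622  0.284 -0.367  0.92   0.    -0.389]
Ftool [ 0.83 -1.43 -0.81] own y tcp -0.0422
t 6.75 p [ 0.4569 -0.2289  0.0863] F [-0.28 -0.56 -0.7 ] w 0.0003 J [-0.622  0.284 -0.367  0.92   0.    -0.389]
Ftool [ 0.7  -0.61 -0.14] own y tcp -0.0421
```

View pics/w6.png

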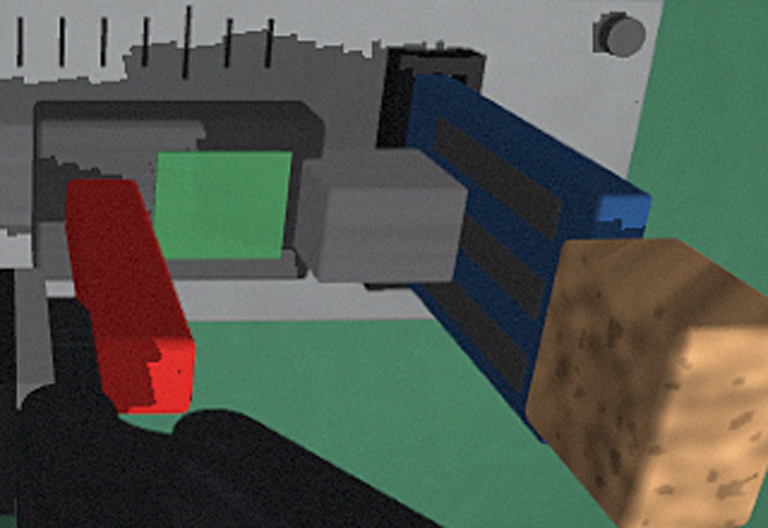

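{"op": "arm_command", "data": {"steps": [{"dx": 0,"dy": 0.05,"dz": 0,"rx": 0,"ry": 0,"rz": 0,"hand": -1},{"dx": 0,"dy": 0.05,"dz": 0,"rx": 0,"ry": 0,"rz": 0,"hand": -1}]}}

```text
clock: 7.0
ee_pos: [0.4571, -0.228, 0.0863]
orientation: [1.786, 1.571, 1.553]
contact_force: [-0.7, -1.3, -0.8]
gripper_width: -0.0
```

{"op": "arm_command", "data": {"steps": [{"dx": 0,"dy": 0.05,"dz": 0,"rx": 0,"ry": 0,"rz": 0,"hand": -1}]}}

```text
clock: 7.12
ee_pos: [0.4572, -0.2275, 0.0863]
orientation: [1.97, 1.571, 1.737]
contact_force: [-0.5, -0.2, 1.0]
gripper_width: -0.0
```

{"op": "arm_command", "data": {"steps": [{"dx": 0,"dy": 0.05,"dz": 0,"rx": 0,"ry": 0,"rz": 0,"hand": -1}]}}

```text
clock: 7.25
ee_pos: [0.4574, -0.227, 0.0863]
orientation: [1.442, 1.571, 1.209]
contact_force: [-0.5, -1.1, -0.4]
gripper_width: -0.0001
```

{"op": "arm_command", "data": {"steps": [{"dx": 0,"dy": 0.05,"dz": 0,"rx": 0,"ry": 0,"rz": 0,"hand": -1}]}}

```text
clock: 7.38
ee_pos: [0.4574, -0.2267, 0.0863]
orientation: [-1.693, 1.57, -1.926]
contact_force: [-2.0, -2.3, -1.0]
gripper_width: 0.0
```

{"op": "arm_command", "data": {"steps": [{"dx": 0,"dy": 0.05,"dz": 0,"rx": 0,"ry": 0,"rz": 0,"hand": -1}]}}

```text
clock: 7.5
ee_pos: [0.4574, -0.2267, 0.0863]
orientation: [-1.686, 1.569, -1.92]
contact_force: [-2.6, -4.6, -1.7]
gripper_width: -0.0003
```

```bash
python3 -c "
from h import *;s=ft()"
```

```text
t 7.5 p [ 0.4574 -0.2267  0.0863] F [-2.58 -4.58 -1.65] w -0.0003 J [-0.617  0.283 -0.368  0.919 -0.001 -0.383]
Ftool [ 1.66 -5.05 -1.46] own y tcp -0.0399
```

{"op": "arm_command", "data": {"steps": [{"dx": 0,"dy": 0.03,"dz": 0,"rx": 0,"ry": 0,"rz": 0,"hand": -1},{"dx": 0,"dy": 0,"dz": 0,"rx": 0,"ry": 0,"rz": 0,"hand": -1}]}}

```text
clock: 7.75
ee_pos: [0.4574, -0.2267, 0.0863]
orientation: [-1.683, 1.569, -1.916]
contact_force: [-3.0, -4.2, -1.2]
gripper_width: -0.0004
```

```bash
python3 -c "
from h import *;s=ft()
from plant import get_image
d=get_image('wrist'); im=d['image'][:,:,::-1]
cv2.imwrite('pics/w7.png',cv2.resize(im[180:400,320:640],None,fx=2.4,fy=2.4,interpolation=cv2.INTER_CUBIC))
ft()"
```

```text
t 7.75 p [ 0.4574 -0.2267  0.0863] F [-3.04 -4.23 -1.22] w -0.0004 J [-0.616  0.283 -0.369  0.919 -0.002 -0.383]
Ftool [ 1.23 -4.82 -1.98] own y tcp -0.0399
t 7.8 p [ 0.4574 -0.2267  0.0863] F [-3.39 -4.33 -1.45] w 0.0002 J [-0.616  0.283 -0.369  0.919 -0.002 -0.383]
Ftool [ 1.46 -5.   -2.29] own y tcp -0.0399
```

View pics/w7.png

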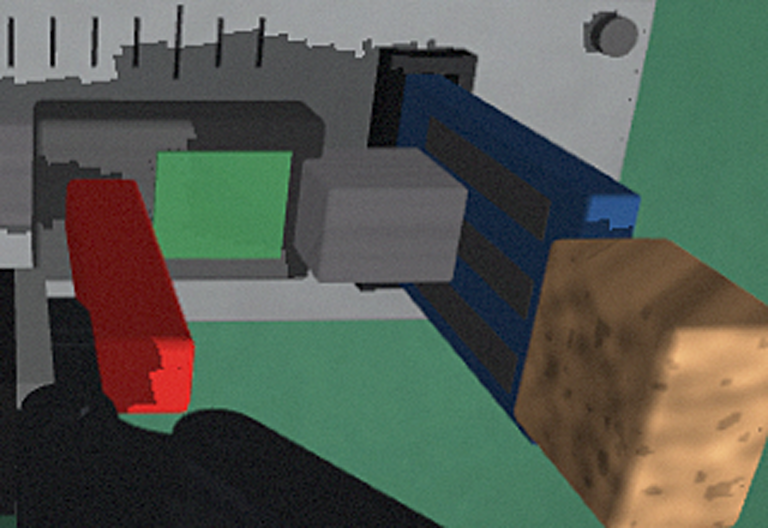

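{"op": "arm_command", "data": {"steps": [{"dx": 0,"dy": 0.05,"dz": 0,"rx": 0,"ry": 0,"rz": 0,"hand": -1},{"dx": 0,"dy": 0,"dz": 0,"rx": 0,"ry": 0,"rz": 0,"hand": -1}]}}

```text
clock: 8.05
ee_pos: [0.4574, -0.2267, 0.0863]
orientation: [-1.668, 1.568, -1.902]
contact_force: [-3.1, -5.4, -2.0]
gripper_width: -0.0001
```

```bash
python3 -c "
from h import *;s=ft()"
```

```text
t 8.05 p [ 0.4574 -0.2267  0.0863] F [-3.12 -5.44 -1.95] w -0.0001 J [-0.616  0.283 -0.369  0.919 -0.003 -0.382]
Ftool [ 1.97 -6.01 -1.77] own y tcp -0.0398
```

{"op": "arm_command", "data": {"steps": [{"dx": 0,"dy": -0.5,"dz": 0,"rx": 0,"ry": 0,"rz": 0,"hand": -1},{"dx": 0,"dy": -1.5,"dz": 0,"rx": 0,"ry": 0,"rz": 0,"hand": -1},{"dx": -2,"dy": 0,"dz": 0,"rx": 0,"ry": 0,"rz": 0,"hand": -1},{"dx": -5,"dy": 0,"dz": 0,"rx": 0,"ry": 0,"rz": 0,"hand": -1},{"dx": -5,"dy": 0,"dz": 0,"rx": 0,"ry": 0,"rz": 0,"hand": 0.2},{"dx": 0,"dy": 2,"dz": 0,"rx": 0,"ry": 0,"rz": 0,"hand": 0.2},{"dx": 0,"dy": 2,"dz": 0,"rx": 0,"ry": 0,"rz": 0,"hand": 0.2},{"dx": 0,"dy": 0,"dz": 0,"rx": 0,"ry": 0,"rz": 0,"hand": 0.2}]}}

```text
clock: 9.05
ee_pos: [0.4618, -0.2038, 0.2049]
orientation: [2.649, 1.568, 2.418]
contact_force: [0.8, 0.1, 1.0]
gripper_width: 0.0511
```

```bash
python3 -c "
from h import *;s=ft()
from plant import get_image
d=get_image('wrist'); im=d['image'][:,:,::-1]
pickle.dump((d,s),open('pics/w8.pkl','wb'))
cv2.imwrite('pics/w8.png',im)
need(s,[.482,-.127,.15],Rt(76.8))"
```

```text
t 9.05 p [ 0.4618 -0.2038  0.2049] F [0.82 0.05 1.01] w 0.0511 J [-0.575  0.19  -0.181  1.202  0.    -0.344]
Ftool [-1.01  0.24  0.79] own y tcp -0.0166
shift tool cm [5.5  7.93 0.23]
turn tool deg [-0.02 -0.15 -0.08]
shift in target axes [5.49 7.94 0.21]
```

View pics/w8.png

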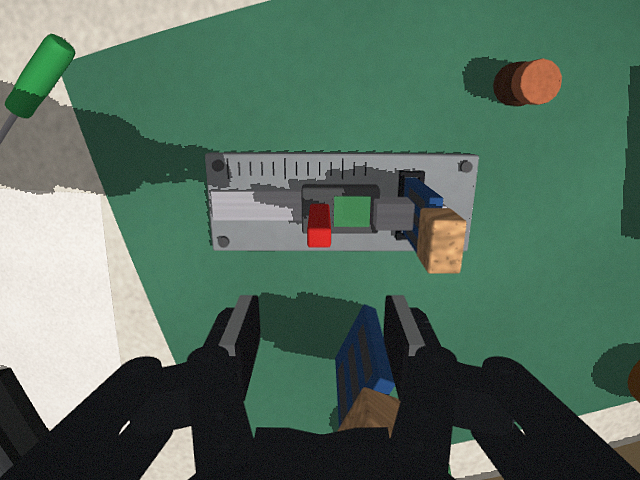

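The jaw block now touches the plate at about (405,213), and the tab stayed where I left it. The cork top is around (445,245). I'll refine the cork position from this view.

```bash
python3 - <<'E'
from h import *
d,s=pickle.load(open("pics/w8.pkl","rb")); w=wristcam(d,s); im=d["image"][:,:,::-1]
cv2.imwrite("pics/w8a.png",cv2.resize(im[140:290,290:490],None,fx=4,fy=4,interpolation=cv2.INTER_CUBIC))
E
```

```text
(no output)
```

View pics/w8a.png

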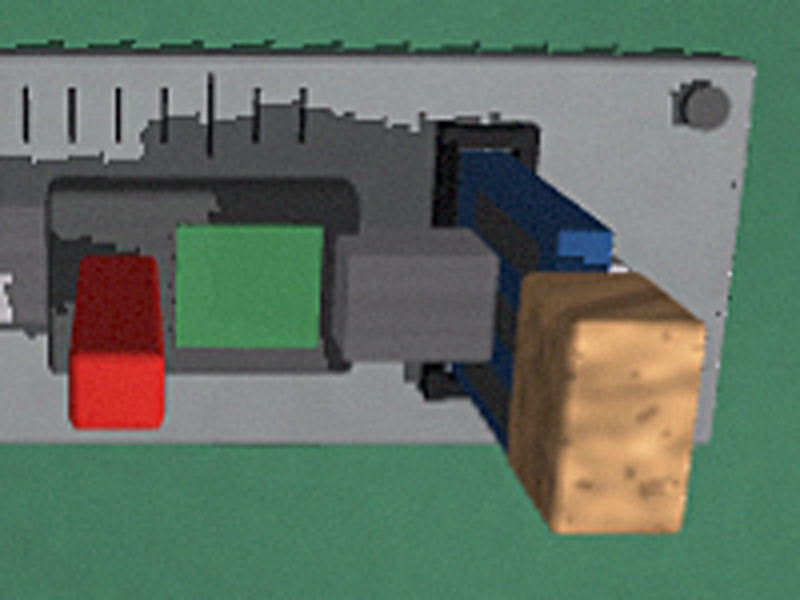

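```bash
python3 - <<'E'
from h import *
d,s=pickle.load(open("pics/w8.pkl","rb")); w=wristcam(d,s)
A=lambda a:(np.array(a,float))/4+[290,140]; R=Rrpy(s["orientation"])
P=pix2world(w,A([(573,320),(704,323),(683,532),(553,532)]),.124); print(P.round(4),P.mean(0)); print(((P-s["ee_pos"])@R*100).round(2))
e=P[0]-P[3]; print(np.linalg.norm(P-np.roll(P,1,0),axis=1), np.degrees(np.arctan2(P[1]-P[0],0)[:2]))
for a,b in((0,1),(3,2),(3,0),(2,1)): v=P[b]-P[a]; print(np.degrees(np.arctan2(v[1],v[0])))
E
```

```text
[[ 0.4617 -0.1321  0.124 ]
 [ 0.4668 -0.1123  0.124 ]
 [ 0.5009 -0.1195  0.124 ]
 [ 0.496  -0.1401  0.124 ]] [ 0.48136396 -0.12598287  0.124     ]
[[ 8.1   6.97 -1.62]
 [ 8.1   9.01 -1.58]
 [ 8.1   9.09  1.91]
 [ 8.09  6.97  1.9 ]]
[0.03520657 0.0204515  0.0349049  0.02117915] [90. 90.]
75.64173657006717
76.52259785148368
166.91938600879135
168.1214120552742
```

{"op": "arm_command", "data": {"steps": [{"dx": 0,"dy": 4,"dz": 0.1,"rx": 0,"ry": 0,"rz": 0,"hand": 0.2},{"dx": 0,"dy": 4,"dz": 0,"rx": 0,"ry": 0,"rz": 0,"hand": 0.2},{"dx": 4,"dy": 0,"dz": 0,"rx": 0,"ry": 0,"rz": 0,"hand": 0.2},{"dx": 1,"dy": 0,"dz": 0,"rx": 0,"ry": 0,"rz": 0,"hand": 0.2},{"dx": 0,"dy": 0,"dz": 0,"rx": 0,"ry": 0,"rz": 0,"hand": 0.2}]}}

```text
clock: 9.72
ee_pos: [0.481, -0.1283, 0.1553]
orientation: [2.96, 1.568, 2.727]
contact_force: [0.4, -0.6, 1.2]
gripper_width: 0.0513
```

```bash
python3 -c "
from h import *;s=ft()
from plant import get_image
d=get_image('wrist'); im=d['image'][:,:,::-1]
pickle.dump((d,s),open('pics/w9.pkl','wb'))
cv2.imwrite('pics/w9.png',im)
need(s,[.482,-.127,.15],Rt(76.8))"
```

```text
t 9.72 p [ 0.481  -0.1283  0.1553] F [ 0.38 -0.65  1.22] w 0.0513 J [-0.422  0.205 -0.288  1.081 -0.    -0.188]
Ftool [-1.22 -0.54  0.51] own y tcp 0.0613
shift tool cm [0.53 0.15 0.07]
turn tool deg [-0.19 -0.16 -0.03]
shift in target axes [0.53 0.15 0.07]
```

View pics/w9.png

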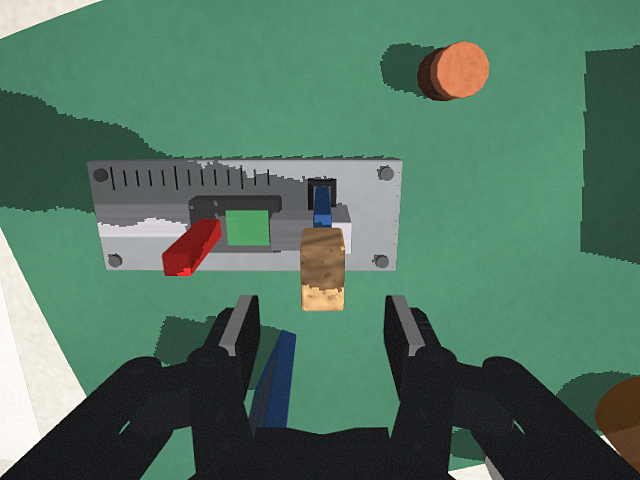

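```bash
python3 - <<'E'
from h import *
d,s=pickle.load(open("pics/w9.pkl","rb")); w=wristcam(d,s); im=d["image"][:,:,::-1]
cv2.imwrite("pics/w9a.png",cv2.resize(im[210:350,220:420],None,fx=4,fy=4,interpolation=cv2.INTER_CUBIC))
R=Rrpy(s["orientation"]); P=pix2world(w,[(302,309),(344,309),(301,288),(344,288)],.124); print(((P-s["ee_pos"])@R*100).round(2))
E
```

```text
[[ 3.13 -0.84  1.68]
 [ 3.13  1.31  1.68]
 [ 3.13 -0.87  0.49]
 [ 3.13  1.29  0.49]]
```

View pics/w9a.png

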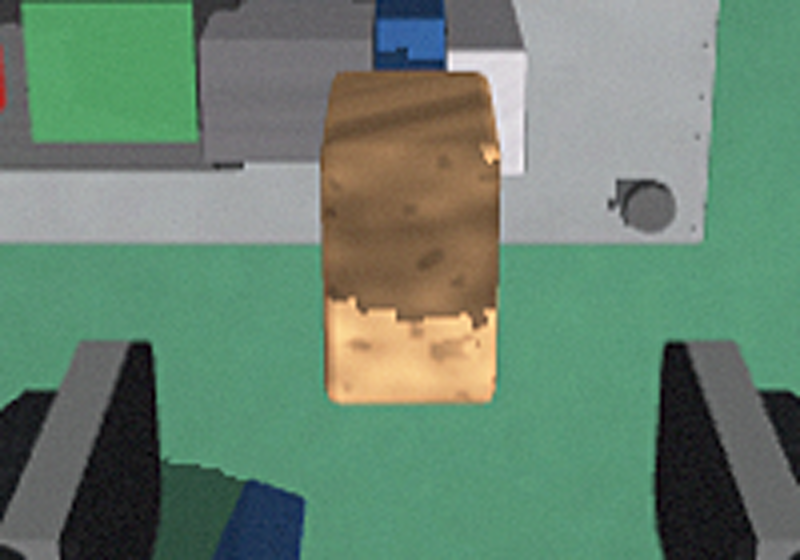

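{"op": "arm_command", "data": {"steps": [{"dx": 3,"dy": 0.06,"dz": 0,"rx": 0,"ry": 0,"rz": 0,"hand": 0.2},{"dx": 3.3,"dy": 0,"dz": 0,"rx": 0,"ry": 0,"rz": 0,"hand": 0.0},{"dx": 0,"dy": 0,"dz": 0,"rx": 0,"ry": 0,"rz": 0,"hand": -0.2},{"dx": 0,"dy": 0,"dz": 0,"rx": 0,"ry": 0,"rz": 0,"hand": -0.3}]}}

```text
clock: 10.28
ee_pos: [0.4829, -0.1284, 0.0949]
orientation: [-0.166, 1.569, -0.4]
contact_force: [0.8, -0.7, -0.4]
gripper_width: 0.0301
```

```bash
python3 -c "
from h import *;s=ft()
from plant import get_image
d=get_image('wrist'); im=d['image'][:,:,::-1]
pickle.dump((d,s),open('pics/w10.pkl','wb'))
cv2.imwrite('pics/w10.png',im)
cv2.imwrite('pics/w10a.png',cv2.resize(im[210:360,220:420],None,fx=4,fy=4,interpolation=cv2.INTER_CUBIC))"
```

```text
t 10.28 p [ 0.4829 -0.1284  0.0949] F [ 0.78 -0.7  -0.39] w 0.0301 J [-0.421  0.254 -0.384  0.93   0.    -0.187]
Ftool [ 0.39 -0.5   0.92] own y tcp 0.0616
```

View pics/w10a.png

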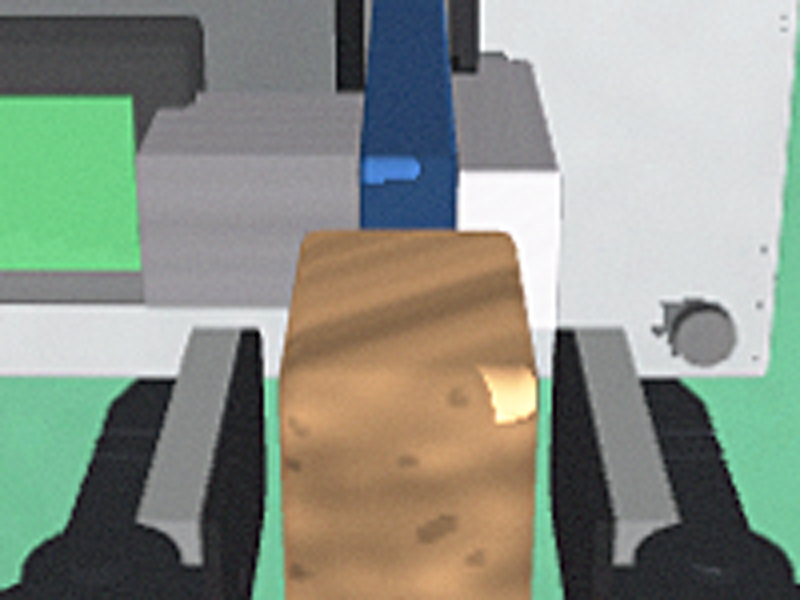

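{"op": "arm_command", "data": {"steps": [{"dx": 0.3,"dy": 0,"dz": 0,"rx": 0,"ry": 0,"rz": 0,"hand": -0.35},{"dx": 0,"dy": 0,"dz": 0,"rx": 0,"ry": 0,"rz": 0,"hand": -0.45},{"dx": 0,"dy": 0,"dz": 0,"rx": 0,"ry": 0,"rz": 0,"hand": -0.6},{"dx": 0,"dy": 0,"dz": 0,"rx": 0,"ry": 0,"rz": 0,"hand": -1},{"dx": 0,"dy": 0,"dz": 0,"rx": 0,"ry": 0,"rz": 0,"hand": -1}], "grip_force": 40}}

```text
clock: 10.95
ee_pos: [0.4824, -0.128, 0.0909]
orientation: [-0.429, 1.57, -0.663]
contact_force: [-1.3, -1.4, 6.1]
gripper_width: 0.0217
```

```bash
python3 -c "
from h import *;s=ft(); print(s['torque'])
from plant import get_image
d=get_image('wrist'); im=d['image'][:,:,::-1]
pickle.dump((d,s),open('pics/w11.pkl','wb'))
cv2.imwrite('pics/w11a.png',cv2.resize(im[210:360,220:420],None,fx=4,fy=4,interpolation=cv2.INTER_CUBIC))"
```

```text
t 10.95 p [ 0.4824 -0.128   0.0909] F [-1.29 -1.38  6.09] w 0.0217 J [-0.42   0.258 -0.391  0.921 -0.    -0.187]
Ftool [-6.09 -1.65 -0.93] own y tcp 0.0619
[-0.29418886  0.24932169 -0.02398539]
```

View pics/w11a.png

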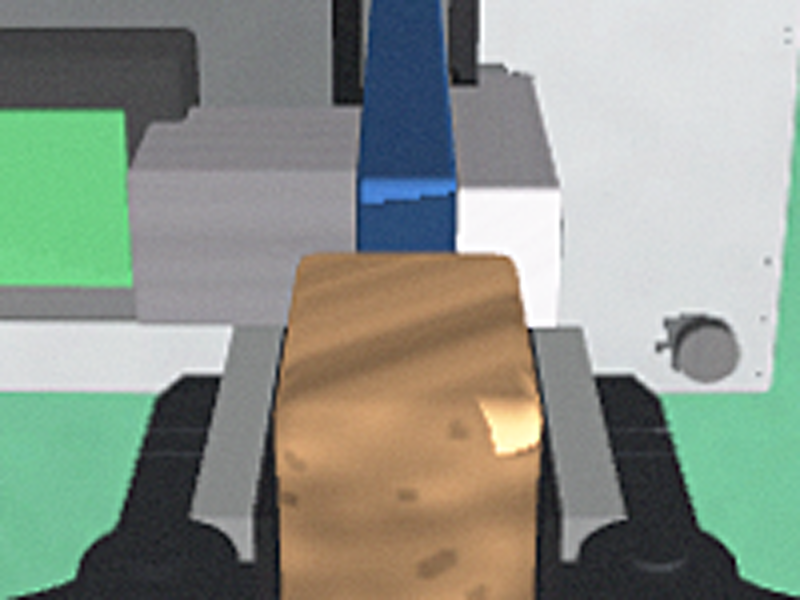

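{"op": "arm_command", "data": {"steps": [{"dx": -0.2,"dy": 0,"dz": 0,"rx": 0,"ry": 0,"rz": 0,"hand": -1},{"dx": -0.5,"dy": 0,"dz": 0,"rx": 0,"ry": 0,"rz": 0,"hand": -1},{"dx": -0.7,"dy": 0,"dz": 0,"rx": 0,"ry": 0,"rz": 0,"hand": -1},{"dx": -0.8,"dy": 0,"dz": 0,"rx": 0,"ry": 0,"rz": 0,"hand": -1},{"dx": -1,"dy": 0,"dz": 0,"rx": 0,"ry": 0,"rz": 0,"hand": -1},{"dx": -1,"dy": 0,"dz": 0,"rx": 0,"ry": 0,"rz": 0,"hand": -1}]}}

```text
clock: 11.75
ee_pos: [0.4821, -0.1277, 0.1331]
orientation: [0.019, 1.57, -0.214]
contact_force: [0.2, -1.1, -3.3]
gripper_width: 0.0216
```

```bash
python3 -c "
from h import *;s=ft(); print(s['torque'])
from plant import get_image
d=get_image('wrist'); im=d['image'][:,:,::-1]
pickle.dump((d,s),open('pics/w12.pkl','wb'))
cv2.imwrite('pics/w12.png',im)"
```

```text
t 11.75 p [ 0.4821 -0.1277  0.1331] F [ 0.22 -1.12 -3.34] w 0.0216 J [-0.42   0.22  -0.326  1.024  0.    -0.187]
Ftool [ 3.34 -1.03  0.48] own y tcp 0.0622
[-0.70477973  0.1423532   0.03393413]
```

View pics/w12.png

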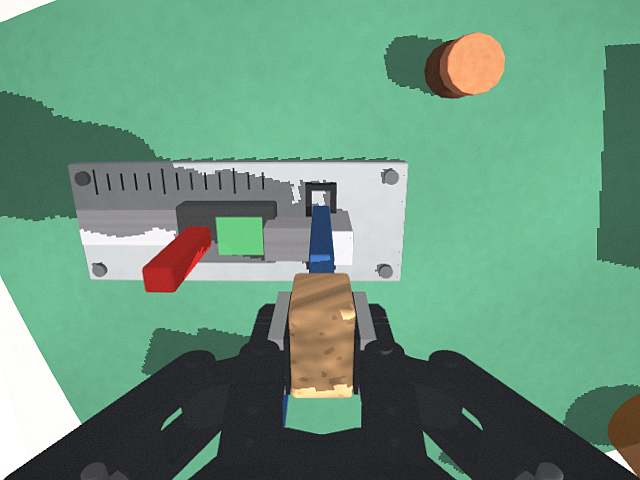

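{"op": "arm_command", "data": {"steps": [{"dx": -1,"dy": 0,"dz": 0,"rx": 0,"ry": 0,"rz": 0,"hand": -1},{"dx": -1.5,"dy": 0,"dz": 0,"rx": 0,"ry": 0,"rz": 0,"hand": -1},{"dx": -2,"dy": 0,"dz": 0,"rx": 0,"ry": 0,"rz": 0,"hand": -1},{"dx": -2,"dy": 0,"dz": 0,"rx": 0,"ry": 0,"rz": 0,"hand": -1},{"dx": -2,"dy": 0,"dz": 0,"rx": 0,"ry": 0,"rz": 0,"hand": -1},{"dx": -2,"dy": 0,"dz": 0,"rx": 0,"ry": 0,"rz": 0,"hand": -1},{"dx": -1,"dy": 0,"dz": 0,"rx": 0,"ry": 0,"rz": 0,"hand": -1},{"dx": 0,"dy": 0,"dz": 0,"rx": 0,"ry": 0,"rz": 0,"hand": -1}]}}

```text
clock: 12.8
ee_pos: [0.4825, -0.1276, 0.2482]
orientation: [0.114, 1.569, -0.119]
contact_force: [-0.2, -0.0, -1.2]
gripper_width: 0.0215
```

```bash
python3 -c "
from h import *;s=ft(); print(s['torque'])
from plant import get_image
d=get_image('wrist'); im=d['image'][:,:,::-1]
pickle.dump((d,s),open('pics/w13.pkl','wb'))
cv2.imwrite('pics/w13.png',im)
d=get_image('scene'); im=d['image'][:,:,::-1]
cv2.imwrite('pics/s13.png',cv2.resize(im[140:370,200:410],None,fx=2.6,fy=2.6,interpolation=cv2.INTER_CUBIC))
need(s,[.5185,.2085,s['ee_pos'][2]],Rt(85.6))"
```

```text
t 12.8 p [ 0.4825 -0.1276  0.2482] F [-0.17 -0.02 -1.17] w 0.0215 J [-4.200e-01  1.600e-01 -1.120e-01  1.298e+00  1.000e-03 -1.870e-01]
Ftool [ 1.17 -0.06 -0.16] own y tcp 0.0623
[ 0.01195408  0.00079497 -0.00198737]
shift tool cm [-0.   33.54 -4.25]
turn tool deg [-8.94  0.1  -0.  ]
shift in target axes [ 0.   33.79  1.01]
```

View pics/w13.png

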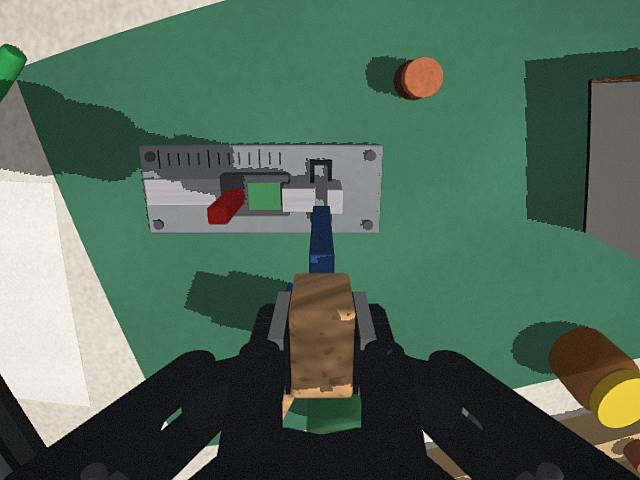

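View pics/s13.png

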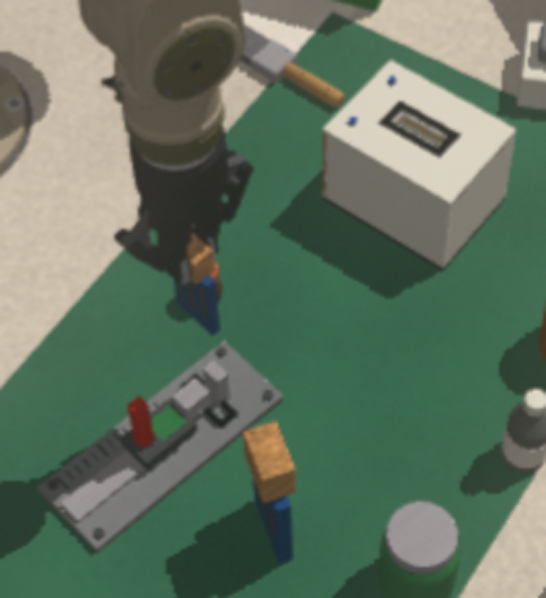

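{"op": "arm_command", "data": {"steps": [{"dx": 0,"dy": 1,"dz": 0,"rx": -3,"ry": 0,"rz": 0,"hand": -1},{"dx": 0,"dy": 2,"dz": 0,"rx": -3,"ry": 0,"rz": 0,"hand": -1},{"dx": 0,"dy": 3,"dz": 0,"rx": -3,"ry": 0,"rz": 0,"hand": -1},{"dx": 0,"dy": 4,"dz": 0.2,"rx": 0,"ry": 0,"rz": 0,"hand": -1},{"dx": 0,"dy": 4,"dz": 0.2,"rx": 0,"ry": 0,"rz": 0,"hand": -1},{"dx": 0,"dy": 4,"dz": 0.2,"rx": 0,"ry": 0,"rz": 0,"hand": -1},{"dx": 0,"dy": 4,"dz": 0.2,"rx": 0,"ry": 0,"rz": 0,"hand": -1},{"dx": 0,"dy": 4,"dz": 0.2,"rx": 0,"ry": 0,"rz": 0,"hand": -1},{"dx": 0,"dy": 3,"dz": 0,"rx": 0,"ry": 0,"rz": 0,"hand": -1},{"dx": 0,"dy": 2,"dz": 0,"rx": 0,"ry": 0,"rz": 0,"hand": -1},{"dx": 0,"dy": 1,"dz": 0,"rx": 0,"ry": 0,"rz": 0,"hand": -1},{"dx": 0,"dy": 0,"dz": 0,"rx": 0,"ry": 0,"rz": 0,"hand": -1}]}}

```text
clock: 14.4
ee_pos: [0.5213, 0.1901, 0.247]
orientation: [-2.521, 1.57, -2.596]
contact_force: [-0.4, 0.1, -1.5]
gripper_width: 0.0213
```

```bash
python3 -c "
from h import *;s=ft(); print(s['torque'])
from plant import get_image
d=get_image('wrist'); im=d['image'][:,:,::-1]
pickle.dump((d,s),open('pics/w14.pkl','wb'))
cv2.imwrite('pics/w14.png',im)
need(s,[.5185,.2085,s['ee_pos'][2]],Rt(85.6))"
```

```text
t 14.4 p [0.5213 0.1901 0.247 ] F [-0.41  0.09 -1.51] w 0.0213 J [ 0.205  0.271  0.026  1.327 -0.     0.28 ]
Ftool [ 1.51  0.06 -0.41] own y tcp 0.3805
[-0.02137164  0.01770821  0.04689103]
shift tool cm [-0.    1.81 -0.42]
turn tool deg [ 0.09 -0.03  0.02]
shift in target axes [ 0.    1.81 -0.42]
```

View pics/w14.png

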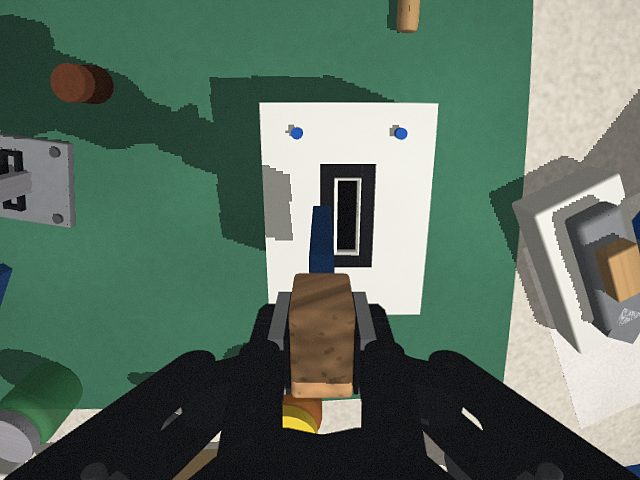

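```bash
python3 - <<'E'
from h import *
d,s=pickle.load(open("pics/w14.pkl","rb")); im=d["image"][:,:,::-1]
cv2.imwrite("pics/w14a.png",cv2.resize(im[150:300,260:440],None,fx=4.4,fy=4.4,interpolation=cv2.INTER_CUBIC))
E
```

```text
(no output)
```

View pics/w14a.png

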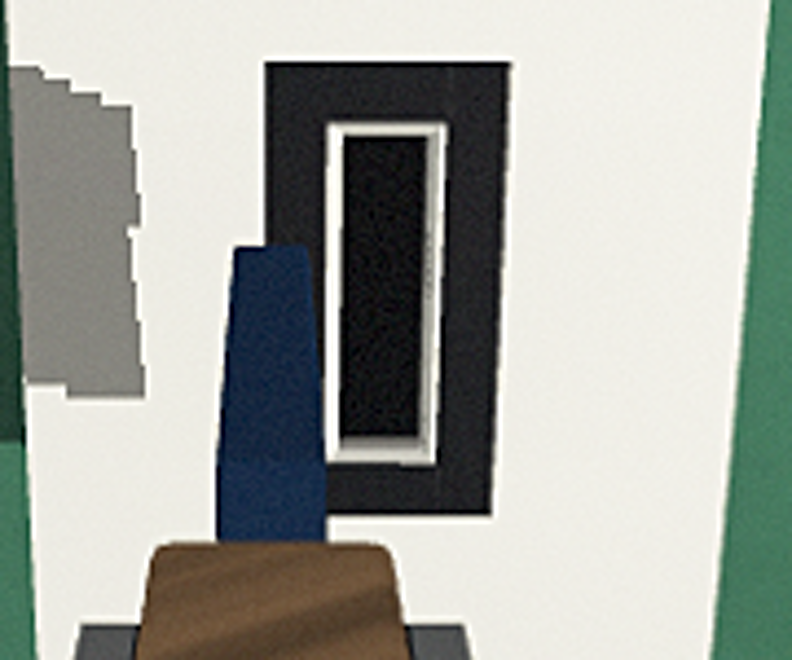

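```bash
python3 - <<'E'
from h import *
d,s=pickle.load(open("pics/w14.pkl","rb")); w=wristcam(d,s)
A=lambda a:(np.array(a,float))/4.4+[260,150]; R=Rrpy(s["orientation"])
def tf(n,px,z):
    P=(pix2world(w,A(px),z)-s["ee_pos"])@R*100; print(n,P.round(2).tolist(),"mean",P.mean(0).round(2)); return P
tf("frame",[(265,62),(511,62),(491,515)],.12)
P=tf("rim",[(326,123),(447,123),(436,464),(326,464)],.12)
for a,b in((0,3),(1,2)): v=P[b]-P[a]; print("ang of slot vs tool z",np.degrees(np.arctan2(v[1],v[2])))
tf("hole",[(343,136),(429,136),(422,452),(340,452)],.12)
tf("foot near edge",[(234,246),(308,246)],s["ee_pos"][2]-.079)
tf("plate top near edge",[(216,540),(327,540)],s["ee_pos"][2]+.001)
tf("cork top",[],0) if 0 else None
E
```

```text
frame [[12.71, 0.06, -4.31], [12.7, 3.97, -4.32], [12.7, 3.98, 3.48]] mean [12.7   2.67 -1.72]
rim [[12.71, 1.04, -3.33], [12.7, 2.98, -3.34], [12.7, 2.99, 2.53], [12.7, 1.11, 2.54]] mean [12.7   2.03 -0.4 ]
ang of slot vs tool z 0.6650089743056009
ang of slot vs tool z 0.08435598280960409
hole [[12.71, 1.32, -3.12], [12.7, 2.7, -3.13], [12.7, 2.75, 2.31], [12.7, 1.35, 2.32]] mean [12.7   2.03 -0.4 ]
foot near edge [[7.9, -0.34, -2.51], [7.9, 0.66, -2.51]] mean [ 7.9   0.16 -2.51]
plate top near edge [[-0.1, -0.34, -1.77], [-0.1, 0.68, -1.77]] mean [-0.1   0.17 -1.77]
```

{"op": "arm_command", "data": {"steps": [{"dx": 0,"dy": 1,"dz": -0.2,"rx": 0,"ry": 0,"rz": 0,"hand": -1},{"dx": 0,"dy": 0.87,"dz": -0.19,"rx": 0,"ry": 0,"rz": 0,"hand": -1},{"dx": 1.5,"dy": 0,"dz": 0,"rx": 0,"ry": 0,"rz": 0,"hand": -1},{"dx": 1.5,"dy": 0,"dz": 0,"rx": 0,"ry": 0,"rz": 0,"hand": -1},{"dx": 0.8,"dy": 0,"dz": 0,"rx": 0,"ry": 0,"rz": 0,"hand": -1},{"dx": 0,"dy": 0,"dz": 0,"rx": 0,"ry": 0,"rz": 0,"hand": -1},{"dx": 0,"dy": 0,"dz": 0,"rx": 0,"ry": 0,"rz": 0,"hand": -1}]}}

```text
clock: 15.32
ee_pos: [0.5192, 0.2089, 0.2096]
orientation: [0.399, 1.57, 0.323]
contact_force: [-0.0, 0.2, -1.6]
gripper_width: 0.0212
```

```bash
python3 -c "
from h import *;s=ft(); print(s['torque'])
from plant import get_image
d=get_image('wrist'); im=d['image'][:,:,::-1]
pickle.dump((d,s),open('pics/w15.pkl','wb'))
cv2.imwrite('pics/w15a.png',cv2.resize(im[160:310,230:410],None,fx=4.4,fy=4.4,interpolation=cv2.INTER_CUBIC))"
```

```text
t 15.32 p [0.5192 0.2089 0.2096] F [-0.    0.19 -1.58] w 0.0212 J [ 0.239  0.29  -0.039  1.241  0.     0.315]
Ftool [ 1.58  0.18 -0.02] own y tcp 0.3983
[-0.01550562  0.01154343 -0.01243999]
```

View pics/w15a.png

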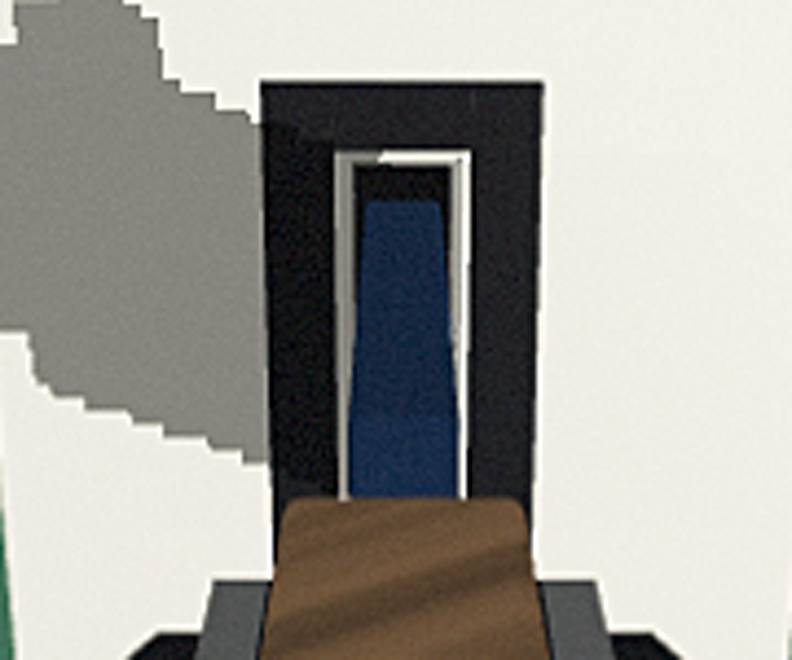

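```bash
python3 - <<'E'
from h import *
d,s=pickle.load(open("pics/w15.pkl","rb")); w=wristcam(d,s)
A=lambda a:(np.array(a,float))/4.4+[230,160]; R=Rrpy(s["orientation"])
def tf(n,px,z):
    P=(pix2world(w,A(px),z)-s["ee_pos"])@R*100; print(n,P.round(2).tolist(),"mean",P.mean(0).round(2)); return P
tf("frame top",[(260,82),(544,82)],.12)
P=tf("rim top",[(335,151),(471,151)],.12)
P=tf("hole",[(354,165),(451,165)],.12)
tf("frame low",[(272,500),(534,500)],.12)
tf("foot",[(364,200),(441,200)],s["ee_pos"][2]-.079)
E
```

```text
frame top [[8.95, -1.82, -3.95], [8.95, 2.11, -3.96]] mean [ 8.95  0.15 -3.96]
rim top [[8.95, -0.79, -2.98], [8.96, 1.11, -2.98]] mean [ 8.95  0.16 -2.98]
hole [[8.95, -0.53, -2.78], [8.96, 0.84, -2.78]] mean [ 8.96  0.16 -2.78]
frame low [[8.96, -1.79, 2.35], [8.96, 2.13, 2.35]] mean [8.96 0.17 2.35]
foot [[7.9, -0.36, -2.54], [7.9, 0.68, -2.54]] mean [ 7.9   0.16 -2.54]
```

{"op": "arm_command", "data": {"steps": [{"dx": 0.7,"dy": 0,"dz": 0,"rx": 0,"ry": 0,"rz": 0,"hand": -1},{"dx": 0.7,"dy": 0,"dz": 0,"rx": 0,"ry": 0,"rz": 0,"hand": -1},{"dx": 0.6,"dy": 0,"dz": 0,"rx": 0,"ry": 0,"rz": 0,"hand": -1},{"dx": 0,"dy": 0,"dz": 0,"rx": 0,"ry": 0,"rz": 0,"hand": -1}]}}

```text
clock: 15.88
ee_pos: [0.5185, 0.2088, 0.1885]
orientation: [-2.852, 1.569, -2.928]
contact_force: [-0.3, -0.4, -1.0]
gripper_width: 0.0214
```

```bash
python3 -c "
from h import *;s=ft(); print(s['torque']); need(s,[.5192,.2089,.2],Rt(85.6))"
```

```text
t 15.88 p [0.5185 0.2088 0.1885] F [-0.28 -0.4  -1.05] w 0.0214 J [ 0.239  0.299 -0.079  1.194  0.     0.315]
Ftool [ 1.05 -0.42 -0.24] own y tcp 0.3981
[ 0.02568589 -0.01921883 -0.00336718]
shift tool cm [-1.15  0.02  0.07]
turn tool deg [ 0.05 -0.08  0.02]
shift in target axes [-1.15  0.02  0.07]
```

{"op": "arm_command", "data": {"steps": [{"dx": 0.8,"dy": 0,"dz": 0.03,"rx": 0,"ry": 0,"rz": 0,"hand": -1},{"dx": 0.9,"dy": 0,"dz": 0,"rx": 0,"ry": 0,"rz": 0,"hand": -1},{"dx": 0.9,"dy": 0,"dz": 0,"rx": 0,"ry": 0,"rz": 0,"hand": -1},{"dx": 0.8,"dy": 0,"dz": 0,"rx": 0,"ry": 0,"rz": 0,"hand": -1},{"dx": 0,"dy": 0,"dz": 0,"rx": 0,"ry": 0,"rz": 0,"hand": -1}]}}

```text
clock: 16.5
ee_pos: [0.5186, 0.2088, 0.1543]
orientation: [-2.873, 1.569, -2.949]
contact_force: [-1.0, 0.2, -1.8]
gripper_width: 0.0214
```

```bash
python3 -c "
from h import *;s=ft(); print(s['torque']); need(s,[.5192,.2089,.2],Rt(85.6))
from plant import get_image
d=get_image('wrist'); im=d['image'][:,:,::-1]
pickle.dump((d,s),open('pics/w16.pkl','wb'))
cv2.imwrite('pics/w16a.png',cv2.resize(im[160:340,230:410],None,fx=3.3,fy=3.3,interpolation=cv2.INTER_CUBIC));s=ft()"
```

```text
t 16.5 p [0.5186 0.2088 0.1543] F [-1.    0.17 -1.84] w 0.0214 J [ 0.239  0.318 -0.139  1.116  0.     0.315]
Ftool [ 1.84  0.09 -1.01] own y tcp 0.3981
[-0.03197972  0.00245404  0.00179607]
shift tool cm [-4.57  0.02  0.05]
turn tool deg [ 0.05 -0.09  0.03]
shift in target axes [-4.57  0.02  0.06]
t 16.55 p [0.519  0.2088 0.1549] F [ 0.12  0.17 -1.2 ] w 0.0213 J [ 0.239  0.317 -0.138  1.116  0.     0.315]
Ftool [1.2  0.18 0.11] own y tcp 0.3982
```

View pics/w16a.png

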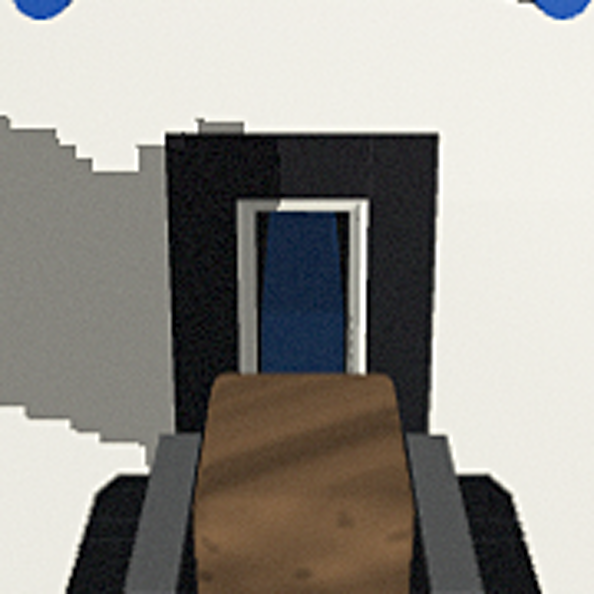

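{"op": "arm_command", "data": {"steps": [{"dx": 0.6,"dy": 0,"dz": 0,"rx": 0,"ry": 0,"rz": 0,"hand": -1},{"dx": 0.8,"dy": 0,"dz": 0,"rx": 0,"ry": 0,"rz": 0,"hand": -1},{"dx": 0.5,"dy": 0,"dz": 0,"rx": 0,"ry": 0,"rz": 0,"hand": -1},{"dx": 0,"dy": 0,"dz": 0,"rx": 0,"ry": 0,"rz": 0,"hand": -1},{"dx": 0,"dy": 0,"dz": 0,"rx": 0,"ry": 0,"rz": 0,"hand": -1},{"dx": 0,"dy": 0,"dz": 0,"rx": 0,"ry": 0,"rz": 0,"hand": -1},{"dx": 0,"dy": 0,"dz": 0,"rx": 0,"ry": 0,"rz": 0,"hand": -1}]}}

```text
clock: 17.42
ee_pos: [0.5194, 0.209, 0.1365]
orientation: [0.49, 1.57, 0.414]
contact_force: [0.1, -0.7, -1.0]
gripper_width: 0.0214
```

```bash
python3 -c "
from h import *;s=ft(); print(s['torque']); need(s,[.5192,.2089,.2],Rt(85.6)); print(s['joint_vel'].round(3))
from plant import get_image
d=get_image('wrist'); im=d['image'][:,:,::-1]
pickle.dump((d,s),open('pics/w17.pkl','wb'))
cv2.imwrite('pics/w17a.png',cv2.resize(im[160:340,210:430],None,fx=3.3,fy=3.3,interpolation=cv2.INTER_CUBIC));s=ft()
d=get_image('scene'); im=d['image'][:,:,::-1]
cv2.imwrite('pics/s17.png',cv2.resize(im[100:370,200:440],None,fx=2.2,fy=2.2,interpolation=cv2.INTER_CUBIC));s=ft()
d=get_image('top'); im=d['image'][:,:,::-1];cv2.imwrite('pics/t17.png',im)
"
```

```text
t 17.43 p [0.5194 0.209  0.1365] F [ 0.06 -0.68 -0.97] w 0.0214 J [ 0.239  0.329 -0.169  1.073  0.     0.315]
Ftool [ 0.97 -0.68  0.11] own y tcp 0.3984
[ 0.00312371  0.00341465 -0.05017957]
shift tool cm [-6.35 -0.01 -0.02]
turn tool deg [ 0.05  0.02 -0.01]
shift in target axes [-6.35 -0.01 -0.02]
[ 0.002  0.001 -0.001  0.    -0.001  0.001]
t 17.48 p [0.5194 0.2089 0.1365] F [ 0.23  0.49 -0.58] w 0.0216 J [ 0.239  0.329 -0.169  1.073  0.     0.315]
Ftool [0.59 0.51 0.2 ] own y tcp 0.3984
t 17.52 p [0.5194 0.2089 0.1365] F [-0.32  0.16 -1.48] w 0.0216 J [ 0.239  0.329 -0.169  1.073  0.     0.315]
Ftool [ 1.48  0.14 -0.34] own y tcp 0.3984
```

View pics/w17a.png

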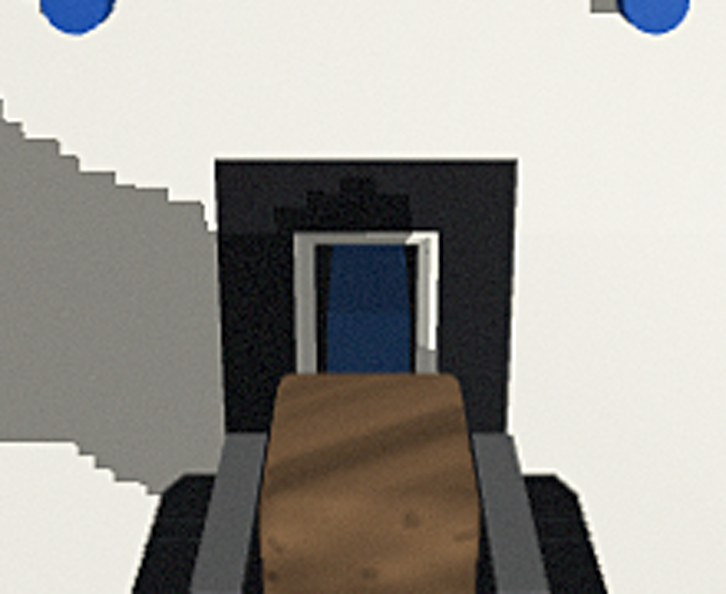

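View pics/s17.png

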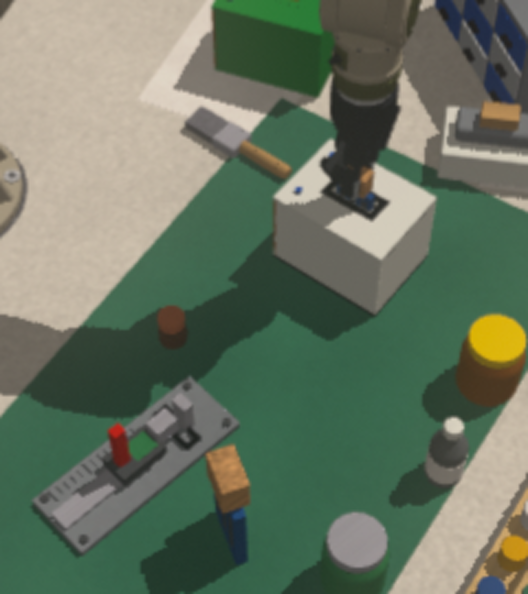

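View pics/t17.png

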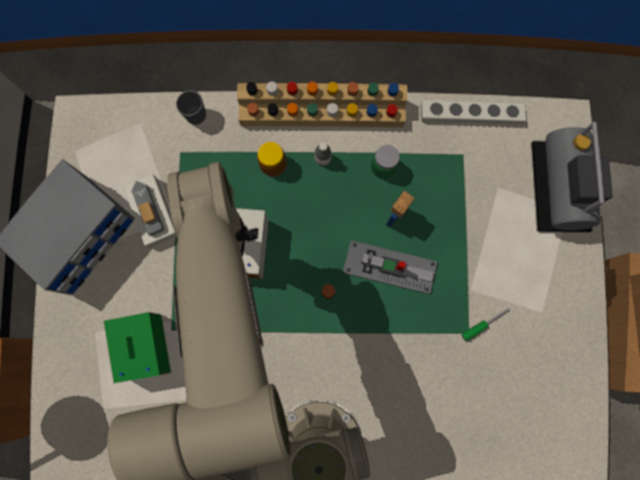

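The last pictures show the plate centred in the slot and the cork about 17 mm above the roof. The horizontal force averages about zero, and the vertical force is roughly the panel's weight. The caliper jaw is still shut and the bystanders are unmoved.

```bash
python3 -c "
from plant import sign_off
print(sign_off())"
```

```text
the job is handed in; nothing more can be done
None
```

I did the job in the order asked and handed it in at about 17.6 s of the 58 s allowed. `sign_off` gave no verdict.

- **Jaw:** I pushed the red tab with the shut fingers until the jaw stopped against the panel. The push was about 6 N toward the panel, with about 2 N sideways. The pictures before and after gripping the cork showed both jaws touching the plate, and the jaw was still shut at the end.
- **Panel:** I gripped it by the cork (40 N setting), lifted it out, lined it up with the slot and lowered it. It hangs still and upright with its foot about 57 mm above the table. About 62 mm of the 80 mm plate is below the roof's upper face, and the cork is about 17 mm clear above it.
- **Last checks:** The plate was centred in the slot to within about 0.5 mm. Sideways force was noise, under about 0.7 N, and the vertical force was close to the panel's weight. The jars, tools, boat and look-alikes appear unmoved in the pictures.
- **Disagreements:**
  - The first camera estimate put the jaw's contact point about 5 mm too early, so I went by force instead.
  - The wrist camera reads about 1.5 mm off along the finger-closing direction. I aligned the plate to the slot relative to each other in the same picture, so this cancels out.
  - Just after the lift began, the wrist read about 3 N and 0.7 N·m while the plate was still between the jaws. Both were gone once it was clear.

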